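Fan the flooring coupons in the carry tray and lock up its handle

TASK

Get the flooring coupons ready to carry to the emission chamber: lay the tray's half-raised carry handle right down out of the way, then shingle every coupon that is on the blue mat in one straight fan along the middle of the tray, decor side up and white bands towards the ledge, the first one propped on the ledge and each next one lapping over the one before, so that every coupon slopes down away from the ledge and every white band stays fully in view. Then swing the handle up over the loaded tray until it is fully home against its end stop, just past upright, let go, and leave the other things on the bench where they are.

Things in the scene. Friction and masses are not known exactly. Their poses are not given: they have to be found in the camera images.
- tray: low aluminium carry tray, does not move, 224 (its x) by 310 mm (its y), walls 4 thick, 23 high. Origin: centre of underside, z up. Inside floor (dark grey) 6 mm above the bench. A solid ledge fills its -y end from wall to wall: flat top 25 mm above the bench, y -155 to -130 mm. The fan runs from the ledge to +y. Ears to 78 mm high amid both long sides carry the handle and its stops
- ledge_edge (a point): middle of the top inner edge of the ledge (tray frame 0, -130, 25 mm)
- tray_end (a point): on the inside floor at the foot of the tray's +y end wall, mid-width (tray frame 0, 151, 6 mm)
- pivot (a point): handle's hinge axis, mid-way between its two pivots (tray frame 0, 0, 42 mm); the axis runs along the tray's x
- handle (a joint): angle of the tray's U-shaped carry handle, rad: 0 = laid right down, its bar 40 mm beyond the tray's ledge end; pi/2 = straight up; 1.75 = end stop just past upright. Stiff friction pivots: it stays wherever it is left and takes about 2 to 4 N at the bar to move
- handle_bar (a point): centre of the handle's grip: black round bar 16 mm thick, 180 mm long, along the tray's x, 195 mm from the pivot axis; at joint value q it lies at tray frame y = -195 cos q, z = 42 + 195 sin q (mm). Flat steel arms 14 mm wide run from its ends (120 mm either side of the middle) to the pivots. The bar may turn between the fingers
- coupon1_mid (a point): pale wood laminate-flooring coupon, 50 mm (its x) by 80 mm (its y) by 8 mm, 35 g, lying decor side up; this point is its centre, z is up out of the decor face. A white code band, 14 mm wide, crosses the face at its -y end. Absent in some starts. It starts on the blue mat, which is 3 mm thick
- coupon2_mid (a point): dark wood laminate-flooring coupon, 50 mm (its x) by 80 mm (its y) by 8 mm, 35 g, lying decor side up; this point is its centre, z is up out of the decor face. A white code band, 14 mm wide, crosses the face at its -y end. Absent in some starts. It starts on the blue mat, which is 3 mm thick
- coupon3_mid (a point): grey laminate-flooring coupon, 50 mm (its x) by 80 mm (its y) by 8 mm, 35 g, lying decor side up; this point is its centre, z is up out of the decor face. A white code band, 14 mm wide, crosses the face at its -y end. Absent in some starts. It starts on the blue mat, which is 3 mm thick
- coupon4_mid (a point): terracotta laminate-flooring coupon, 50 mm (its x) by 80 mm (its y) by 8 mm, 35 g, lying decor side up; this point is its centre, z is up out of the decor face. A white code band, 14 mm wide, crosses the face at its -y end. Absent in some starts. It starts on the blue mat, which is 3 mm thick
- coupon5_mid (a point): medium wood laminate-flooring coupon, 50 mm (its x) by 80 mm (its y) by 8 mm, 35 g, lying decor side up; this point is its centre, z is up out of the decor face. A white code band, 14 mm wide, crosses the face at its -y end. Absent in some starts. It starts on the blue mat, which is 3 mm thick
- coupon6_mid (a point): black laminate-flooring coupon, 50 mm (its x) by 80 mm (its y) by 8 mm, 35 g, lying decor side up; this point is its centre, z is up out of the decor face. A white code band, 14 mm wide, crosses the face at its -y end. Absent in some starts. It starts on the blue mat, which is 3 mm thick
- coupon7_mid (a point): green laminate-flooring coupon, 50 mm (its x) by 80 mm (its y) by 8 mm, 35 g, lying decor side up; this point is its centre, z is up out of the decor face. A white code band, 14 mm wide, crosses the face at its -y end. Absent in some starts. It starts on the blue mat, which is 3 mm thick
- amber: bystander: amber glass bottle with blue cap, 72 mm across, 170 mm tall; origin at the middle of its underside. Not part of the job
- wash: bystander: white wash bottle with red cap and spout, 66 mm across, 172 mm tall; origin at the middle of its underside. Not part of the job
- beaker: bystander: small glass beaker, 60 mm across, 75 mm tall; origin at the middle of its underside. Not part of the job
- vialbox: bystander: white box with green lid, 87 x 87 x 63 mm; origin at the middle of its underside. Not part of the job
- vial: bystander: glass crimp vial, 22 mm across, 46 mm tall; origin at the middle of its underside. Not part of the job
- forceps: bystander: steel forceps lying flat, 125 mm long, 10 mm wide, 7 mm high; origin at the middle of its underside. Not part of the job
- marker: bystander: marker pen lying flat, 122 mm long, 16 mm thick; origin at the middle of its underside. Not part of the job
There are look-alikes about, which are no part of the job. Leave any purple or turquoise look-alike of the part that bears coupon3_mid alone.

How it is judged:
By the outcome, as a careful person would: the job done as asked, in the order asked, and still so for the second after the job is handed in, with the robot touching nothing.
Of coupon1, coupon2, coupon3, coupon4, coupon5, coupon6, coupon7 only 5 to 7 are there at a start; the rules pass over those that are not, and their reading is None.
At some moment in a run one of coupon1, coupon2, coupon3, coupon4, coupon5, coupon6, coupon7 may be knocked a few centimetres aside while the robot is not near it.
Once in a run the grip may slacken for a moment while it holds something.
It also fails if it takes over 210 s, if anything falls off the work surface, if the arm or the gripper's body presses on something with over 40 N, if the wrist force passes 120 N, or if a joint passes its speed limit or range.

ROBOT

A 6-joint arm with a two-finger parallel gripper is mounted at the origin on the work surface. World frame = base frame: x ahead of the robot, y to its left, z up, the work surface at z = 0. Lengths are in m, angles in degrees, forces in N, time in s.
With the tool pointing down it reaches from about 0.3 to 0.75 m from the base axis. Payload 8.5 kg.
Tool frame: the origin (TCP) lies on the centre line of the jaws, within the pads' length; the fingertips stand 22 mm ahead of it and the grasp point (between the pads) lies 3 mm ahead of it (env.tip_reach is the distance from the TCP to the fingertips, in m); y points along the fingers, z is the direction in which the jaws open and shut, and the axes are right-handed (so a half turn about y gives the same grasp; the last joint's range is limited). The gripper opens to 85 mm and grips with 20 to 120 N. Pads are 22 mm wide; open, the fingers measure 114 mm over their backs; the gripper's body (76 mm by 85 mm) begins 54 mm behind the grasp point. The pads swing forward as they close: fully open they stand 13 mm farther back than shut.
Start: joints at [55.732, 21.807, 74.336, -0, 83.858, -12.336], TCP at [0.205, 0.51, 0.253] pointing down, gripper open.
Joint ranges: [-178.18, 178.18], [-50.72, 133.34], [12.68, 142.11], [-81.47, 261.47], [9.98, 163.14], [-165.26, 165.26]. Speed limits (degrees/s): [136.94, 136.94, 180, 180, 180, 180].

INTERFACE

Orientations are given as a 3x3 rotation matrix whose columns are the frame's x, y, z axes.
In Python, from rig import env, get_image gives the robot as it stands. The module is installed in compiled form; this text tells all that it offers.
- The arm moves only by the tool carry_out, never from a script. Its argument "targets" is a list that holds one entry, the list of rows, each a list of 7 numbers: the closure, from 0 (fully open) to 1 (shut), then the shift along the world's x, y, z in mm, then the turn, a rotation vector about the world's x, y, z in degrees. In form: [[[claw, dx, dy, dz, ax, ay, az], ...]]. A call has 1 to 20 rows; each row is the pose to reach, as a shift and turn from the pose commanded when the call began; what a row does not reach only later rows make up. A row lasts 1/12 s, in which the tool goes at most 41.7 mm and 7.16 degrees, less where a joint would pass 70% of its speed; a pose out of reach is approached as far as the arm can. A call with a gripper value outside its range is refused whole. The fingers move at their own pace and stop on an object; "squeeze" is the grip in N (left out, the last holds). Time passes only in rows, so rows that repeat a pose let the fingers close. It gives the time, the measured TCP pose, the force and the opening at its end, in the units of the state.
- env.observe(): the state, without advancing time (a new reading comes with each control period).
- get_image(name): name is "scene" or "side" or "wrist"; returns a dict with "img" (420x560x3 uint8, red, green, blue), "fx", "fy", "cx", "cy" (pixels), "rvec" (rotation vector, rad) and "tvec" (3), from world to camera coordinates, as OpenCV has them. Camera axes: x right, y down, z forward; pixel columns grow to the right and rows downward; lengths in m; the calibration is good to about 2 mm. A picture is of the moment at which its call begins. There is no depth.
- env.close_job(): hands the job in, once; it reports no verdict.
The state is a dict: "time_s": time; "q": joint angles; "qvel": joint speeds; "joint_efforts": joint torques, N m; "position": TCP position; "tool_rot": TCP orientation; "ft_force": force on the tool from outside, world axes, zero at the start; "wrist_torque": the same for the moment, N m; "grip_width": finger opening in m.
Only numpy, scipy, OpenCV 4.12 (cv2) and the standard library are available. Lean on these libraries where they do the work, as an engineer would, in place of code of your own. Each camera call takes 0.05 s, during which the arm holds its last target.

## Working session

There is one attempt and no reset: what is moved stays moved. The work goes in short steps, Python scripts to look and compute and a tool call to move; the robot and the scene stay as the last step left them, time stands still between calls to the robot, and variables do not carry over. Pictures are saved under pics/ and viewed, and the job is handed in when it is done.

Besides the shell and the picture viewer there is one more tool, called as name([rows], argument=value, ...), one row to a line, values as JSON. carry_out: Moves the arm, as the interface text tells. Its arguments: {"type":"object","properties":{"targets":{"type":"array"},"squeeze":{"type":"number"}},"required":["targets"]}

```bash
mkdir -p pics; ls; cat > h.py <<'E'
import numpy as np, cv2
from rig import env, get_image
def snap(n,f):
    d=get_image(n); cv2.imwrite('pics/'+f+'.png',d['img'][:,:,::-1]); 
    np.savez('pics/'+f+'.npz',**d); return d
def load(f):
    return dict(np.load('pics/'+f+'.npz'))
def K(d): return np.array([[d['fx'],0,d['cx']],[0,d['fy'],d['cy']],[0,0,1.]],float)
def ray(d,u,v):
    R,_=cv2.Rodrigues(np.array(d['rvec'],float)); t=np.array(d['tvec'],float).ravel()
    c=-R.T@t; r=R.T@np.linalg.inv(K(d))@np.array([u,v,1.]); return c,r
def at(d,u,v,z):
    c,r=ray(d,u,v); return c+r*(z-c[2])/r[2]
def proj(d,P):
    p,_=cv2.projectPoints(np.array(P,float).reshape(-1,3),np.array(d['rvec'],float),np.array(d['tvec'],float),K(d),None); return p.reshape(-1,2)
def crop(f,o,u0,v0,u1,v1,s):
    im=cv2.imread('pics/'+f+'.png')[v0:v1,u0:u1]; cv2.imwrite('pics/'+o+'.png',cv2.resize(im,None,fx=s,fy=s,interpolation=cv2.INTER_CUBIC))
def st():
    s=env.observe(); print('t',s['time_s'],'p',np.round(s['position'],4),'F',np.round(s['ft_force'],1),'g',np.round(s['grip_width'],4)); print(np.round(s['tool_rot'],3).tolist(), np.round(s['q'],1))
E
python3 - <<'E'
from h import *
for n in ['scene','side','wrist']:
    d=snap(n,n+'0'); c,r=ray(d,280,210); print(n,c,r,d['fx'])
st(); print(env.tip_reach)
E
```

```text
pics
scene [ 1.24771553 -1.01487225  1.08055738] [-0.45024016  0.64274923 -0.61993387] 531.3475734974212
side [ 0.10044624 -0.96049348  0.88818618] [ 0.28217579  0.73549436 -0.61616067] 472.0184810534181
wrist [0.14157461 0.53690115 0.37357562] [ 0.26429248 -0.11594352 -0.957536  ] 338.42935589739085
t 0.15 p [0.2053 0.51   0.2529] F [0.9 0.7 0.8] g 0.0854
[[0.928, -0.001, 0.374], [-0.374, -0.001, 0.928], [-0.0, -1.0, -0.001]] [ 55.7  21.8  74.4   0.   83.9 -12.3]
0.022
```

View pics/scene0.png

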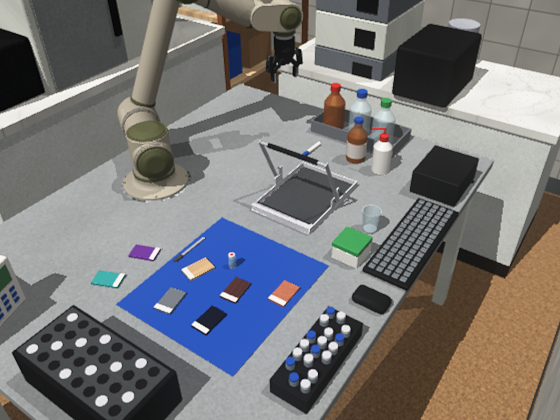

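View pics/side0.png

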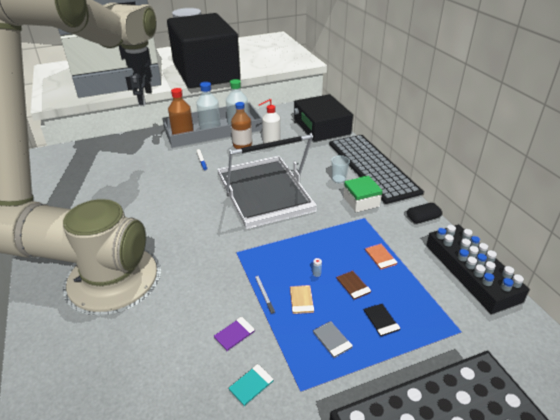

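View pics/wrist0.png

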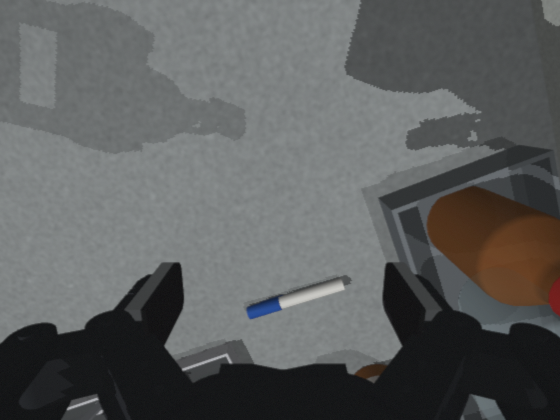

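The scene shows five coupons on the mat: pale (198,268), grey (170,300), dark (236,289), black (209,319) and terracotta (284,293). The look-alikes are purple (144,252) and turquoise (108,279), both off the mat. I'll look at enlarged crops next.

```bash
python3 - <<'E'
from h import *
crop('scene0','c1',120,215,330,370,3.8)
crop('scene0','c2',240,130,370,235,6)
crop('side0','c3',235,220,465,385,3.4)
crop('side0','c4',190,125,350,245,5)
E
```

```text
(no output)
```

View pics/c1.png

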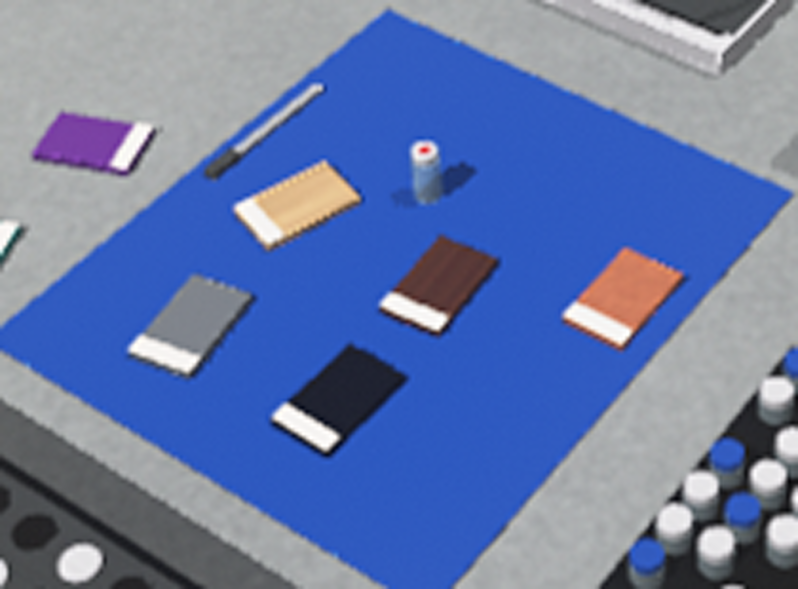

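View pics/c2.png

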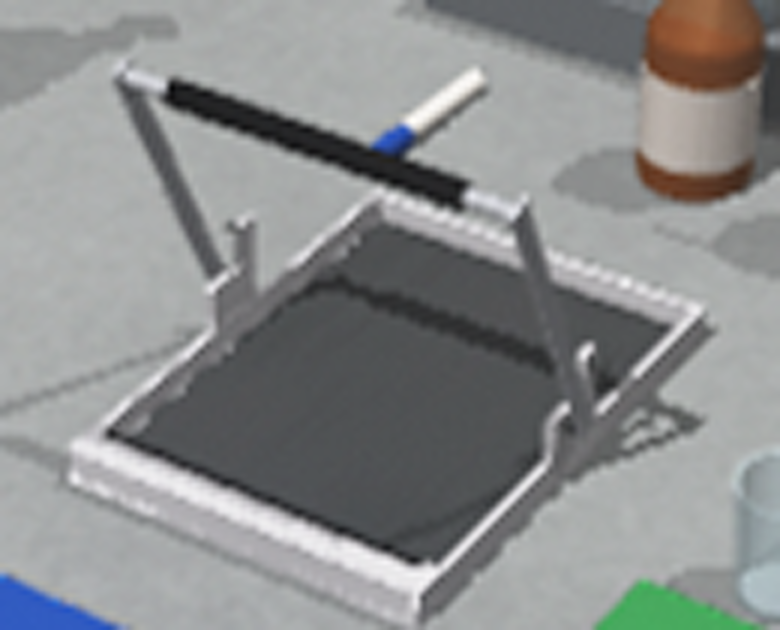

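View pics/c3.png

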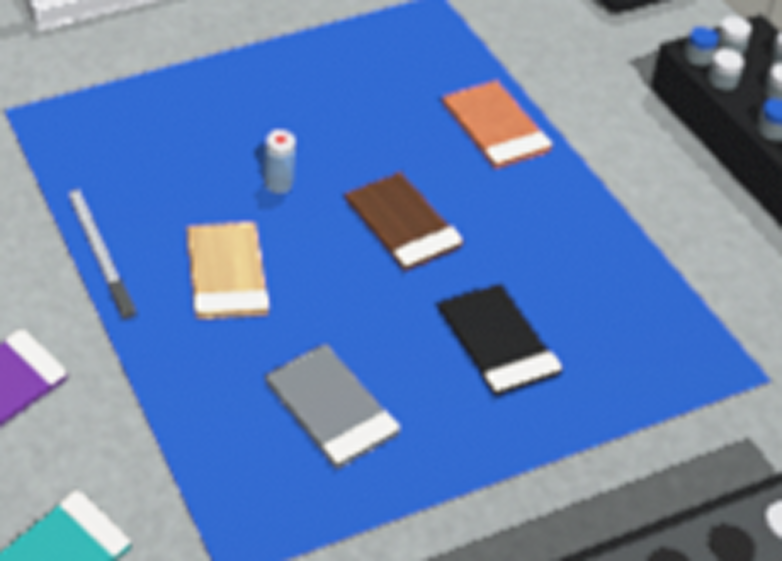

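View pics/c4.png

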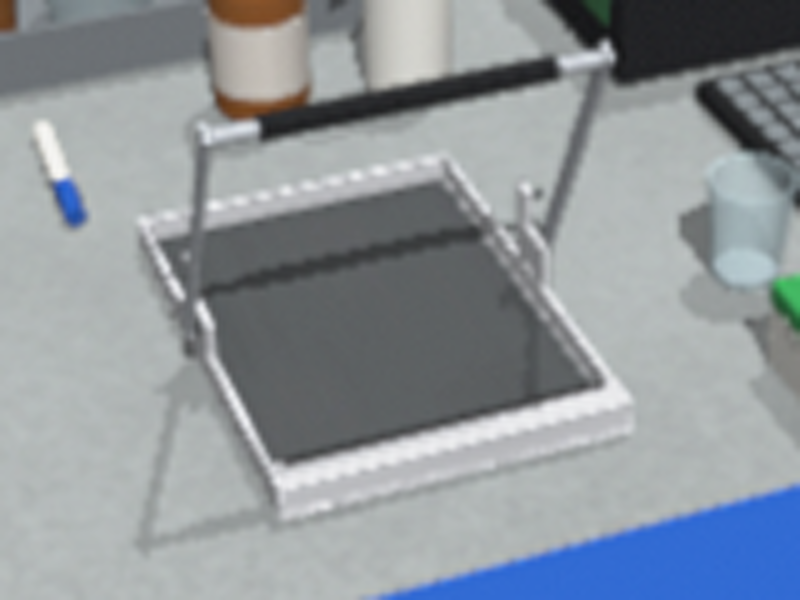

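```bash
cat > fit.py <<'E'
from h import *
from scipy.optimize import least_squares
S=load('scene0');D=load('side0')
def T(p,P):
    c,s=np.cos(p[2]),np.sin(p[2]);P=np.array(P,float)
    return np.c_[p[0]+c*P[:,0]-s*P[:,1],p[1]+s*P[:,0]+c*P[:,1],P[:,2]]
ZL=.025
tc=[[-.112,-.155,.025],[.112,-.155,.025],[.112,.155,.023],[-.112,.155,.023]]
ts=np.array([[80,447],[420,575],[710,315],[380,200]])/6+[240,130]
td=np.array([[282,488],[632,408],[447,157],[142,222]])/5+[190,125]
hs=np.array([[170,90],[465,195]])/6+[240,130]
hd=np.array([[263,128],[557,68]])/5+[190,125]
def res(p):
    H=[[sx*.09,-.195*np.cos(p[3]),.042+.195*np.sin(p[3])] for sx in(-1,1)]
    P=T(p,tc+H)
    return np.r_[(proj(S,P)-np.r_[ts,hs]).ravel(),(proj(D,P)-np.r_[td,hd]).ravel()]
for y0 in(0,):
    r=least_squares(res,[.6,.2,y0,1.2]); print('tray',r.x[:2],np.degrees(r.x[2:]),np.round(r.fun.reshape(-1,2),1).tolist())
# coupons: corners order band-left, band-right, far-right, far-left (coupon frame -x-y,+x-y,+x+y,-x+y)
a=np.array([120,215]);b=np.array([235,220])
C={'pale':([[234,210],[270,247],[362,199],[326,162]],[[197,317],[269,314],[257,222],[188,227]]),
'grey':([[129,350],[189,375],[255,297],[195,276]],[[338,465],[399,427],[327,346],[267,380]]),
'dark':([[380,303],[438,332],[498,262],[440,237]],[[405,267],[462,238],[402,174],[346,195]]),
'black':([[273,417],[327,453],[407,378],[351,346]],[[498,393],[561,370],[503,287],[438,305]]),
'terra':([[563,315],[623,347],[685,273],[627,249]],[[498,165],[551,145],[499,82],[444,97]])}
cc=[[-.025,-.04,.011],[.025,-.04,.011],[.025,.04,.011],[-.025,.04,.011]]
for k,(s,d) in C.items():
    s=np.array(s)/3.8+a; d=np.array(d)/3.4+b
    best=None
    for y0 in np.arange(-3,3.2,.8):
        q=least_squares(lambda p:np.r_[(proj(S,T(p,cc))-s).ravel(),(proj(D,T(p,cc))-d).ravel()],[.5,-.2,y0])
        if best is None or q.cost<best.cost: best=q
    print(k,np.round(best.x[:2],4),np.round(np.degrees(best.x[2]),1),'rms px',np.sqrt(np.mean(best.fun**2)),'scene mean',best.fun[:8].reshape(4,2).mean(0),'side',best.fun[8:].reshape(4,2).mean(0))
for n,u,v in[('vial',424,195)]:
    print(n,at(S,u/3.8+a[0],v/3.8+a[1],.003))
for u,v in [(320,88),(212,175)]: print('forceps',at(S,u/3.8+a[0],v/3.8+a[1],.007))
print('mat',[np.round(at(S,u/3.8+a[0],v/3.8+a[1],.003)[:2],3).tolist() for u,v in[(390,10),(795,193),(0,340)]])
print('amber',at(S,357,160,0),'wash',at(S,382,171,0),'beaker',at(S,370,230,0),'box',at(S,352,265,0),'marker',at(S,303,158,0),at(S,320,143,0))
E
python3 fit.py
```

```text
tray [0.49816253 0.20798205] [-0.39059094 64.98464209] [[-2.1, -0.5], [-0.6, 3.1], [-0.7, -1.5], [-0.4, -2.1], [-0.1, 0.1], [0.2, 0.4], [-0.2, -0.5], [0.8, -2.0], [0.9, -1.3], [-0.2, -1.3], [-0.5, -0.2], [0.9, -0.3]]
pale [ 0.4264 -0.2574] -17.8 rms px 0.936892742432123 scene mean [-1.1248838  -0.44742019] side [ 0.65481902 -0.90588328]
grey [ 0.4438 -0.3887] 9.9 rms px 0.90526522347315 scene mean [-1.06867424 -0.55479759] side [ 0.65154376 -0.83900573]
dark [ 0.5655 -0.2609] 5.1 rms px 0.7570432560712598 scene mean [-0.64917117 -0.42484329] side [ 0.51933474 -0.60043431]
black [ 0.5741 -0.382 ] -1.5 rms px 0.9160927280934963 scene mean [-1.06894276 -0.45183227] side [ 0.70325718 -1.02210398]
terra [ 0.6835 -0.1975] 0.4 rms px 0.6470817676739556 scene mean [-0.65132356 -0.21704999] side [ 0.48834098 -0.7553785 ]
vial [ 0.49710274 -0.19098107  0.003     ]
forceps [ 0.35360401 -0.14462267  0.007     ]
forceps [ 0.35109774 -0.26721664  0.007     ]
mat [[0.334, -0.032], [0.73, -0.033], [0.339, -0.471]]
amber [0.53169295 0.51140109 0.        ] wash [0.6410608  0.49648887 0.        ] beaker [0.75410779 0.1780357  0.        ] box [0.78170535 0.00921544 0.        ] marker [0.35683271 0.41219664 0.        ] [0.35414358 0.53985385 0.        ]
```

Fit check: tray yaw ≈ -0.4° at (0.498, 0.208), ledge facing the mat, handle at about 65°. Fit residuals are about 1 px. Five coupons are present: pale, dark, grey, terracotta and black. The decoys are purple (144,252) and turquoise (108,279). I'll lay the handle down first, starting with a hover above the bar.

carry_out([
  [[0,20,-26,20,0,0,3],[0,50,-65,40,0,0,8],[0,80,-105,60,0,0,14],[0,105,-140,60,0,0,18],[0,130,-170,60,0,0,22],[0,155,-203,60,0,0,22],[0,180,-236,60,0,0,22],[0,205,-269,60,0,0,22],[0,230,-302,60,0,0,22],[0,255,-335,60,0,0,22],[0,280,-368,60,0,0,22],[0,293,-384,60,0,0,22],[0,293,-384,60,0,0,22],[0,293,-384,60,0,0,22]],
])

```text
time_s: 1.32
position: [0.4992, 0.1247, 0.3126]
tool_rot: [[1.0, -0.001, 0.002], [-0.002, 0.0, 1.0], [-0.001, -1.0, 0.0]]
ft_force: [-1.3, 0.6, -0.4]
grip_width: 0.0852
```

```bash
python3 - <<'E'
from h import *
snap('wrist','w1'); snap('side','s1'); st()
d=load('w1'); print(proj(d,[[.408,.1256,.2187],[.588,.1256,.2187]]))
E
```

```text
t 1.4167 p [0.498  0.1266 0.3132] F [0.  0.2 0.4] g 0.0856
[[1.0, -0.001, -0.001], [0.001, 0.0, 1.0], [-0.001, -1.0, 0.0]] [  1.   16.   73.1   0.   90.9 -89. ]
[[283.31664844  69.24066559]
 [283.67480254 330.70384254]]
```

View pics/w1.png

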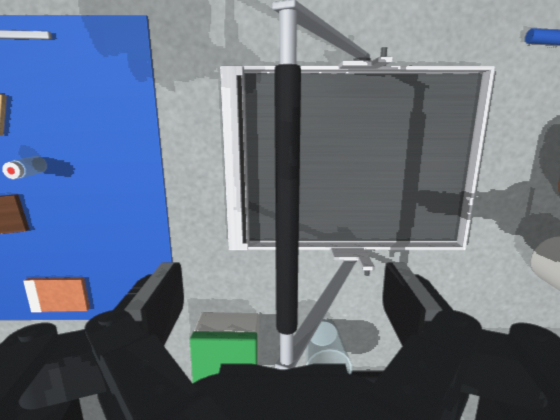

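View pics/s1.png

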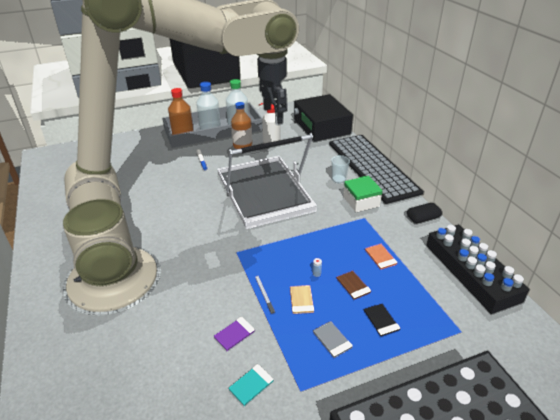

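```bash
python3 - <<'E'
from h import *
crop('w1','c5',210,50,510,270,2.6)
E
```

```text
(no output)
```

View pics/c5.png

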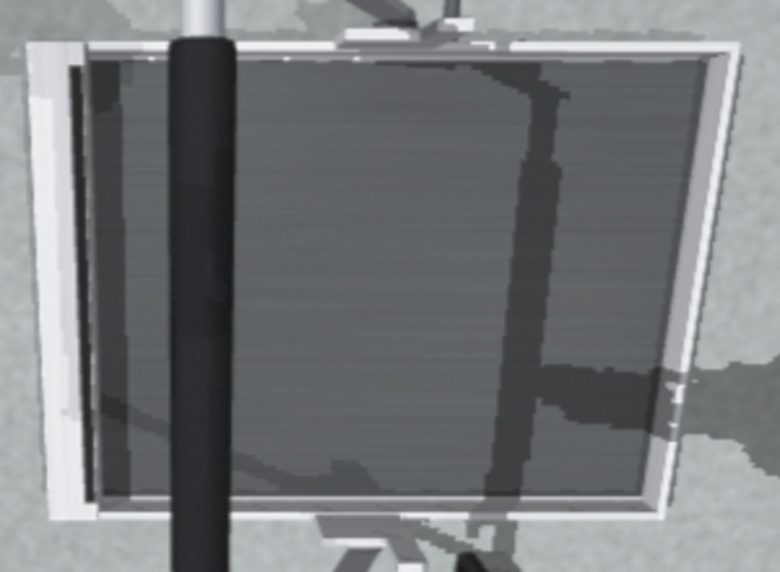

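carry_out([
  [[0.3,0,1,-30,0,0,0],[0.3,0,1,-60,0,0,0],[0.3,0,1,-90,0,0,0],[0.3,0,1,-91,0,0,0],[0.3,0,1,-91,0,0,0]],
])

```text
time_s: 1.83
position: [0.4976, 0.1282, 0.2223]
tool_rot: [[1.0, -0.002, -0.003], [0.003, 0.0, 1.0], [-0.002, -1.0, 0.0]]
ft_force: [0.9, 0.4, 0.1]
grip_width: 0.0596
```

```bash
cat > fit2.py <<'E'
from h import *
from fit import T,tc,S,D,ts,td
from scipy.optimize import least_squares
W=load('w1')
m=(np.array([[27,42],[50,519],[665,519],[740,42]])+.5)/2.6-.5+[210,50]
def r(p,full=False): return (proj(W,T(p,tc))-m).ravel()
q=least_squares(r,[.5,.2,0]);print('wrist',q.x[:2],np.degrees(q.x[2]),np.round(q.fun.reshape(-1,2),1).tolist())
E
python3 fit2.py | tail -1
```

```text
wrist [0.49592394 0.20952207] -0.09052163225969204 [[-0.4, -0.4], [-0.3, 0.9], [-0.1, 0.2], [0.8, -0.3]]
```

carry_out([
  [[0.9,0,0,0,0,0,0],[0.9,0,0,0,0,0,0],[0.9,0,0,0,0,0,0],[0.9,0,0,0,0,0,0],[0.9,0,0,0,0,0,0],[0.9,0,0,0,0,0,0]],
], squeeze=50)

```text
time_s: 2.33
position: [0.4988, 0.127, 0.2236]
tool_rot: [[1.0, 0.002, -0.001], [0.001, -0.0, 1.0], [0.002, -1.0, -0.0]]
ft_force: [-0.6, -1.6, 7.0]
grip_width: 0.0145
```

carry_out([
  [[0.9,0,-7,-4,0,0,0],[0.9,0,-15,-8,0,0,0],[0.9,0,-24,-13,0,0,0],[0.9,0,-33,-19,0,0,0],[0.9,0,-48,-32,0,0,0],[0.9,0,-63,-46,0,0,0],[0.9,0,-76,-62,0,0,0],[0.9,0,-87,-79,0,0,0],[0.9,0,-96,-98,0,0,0],[0.9,0,-103,-117,0,0,0],[0.9,0,-108,-136,0,0,0],[0.9,0,-111,-150,0,0,0],[0.9,0,-112,-163,0,0,0],[0.9,0,-113,-172,0,0,0],[0.9,0,-113,-177,0,0,0],[0.9,0,-113,-179,0,0,0],[0.9,0,-113,-179,0,0,0]],
])

```text
time_s: 3.75
position: [0.4984, 0.0139, 0.0446]
tool_rot: [[1.0, 0.001, -0.002], [0.002, -0.001, 1.0], [0.001, -1.0, -0.001]]
ft_force: [-4.7, 0.8, 15.9]
grip_width: 0.0145
```

```bash
python3 - <<'E'
from h import *
st();snap('side','s2')
crop('side','x',0,0,1,1,1) if 0 else None
crop('s2','s2c',180,60,460,270,2.8)
E
```

```text
t 3.75 p [0.4984 0.0139 0.0446] F [-4.7  0.8 15.9] g 0.0145
[[1.0, 0.001, -0.002], [0.002, -0.001, 1.0], [0.001, -1.0, -0.001]] [-1.200e+01  3.190e+01  9.850e+01 -1.000e-01  4.950e+01 -1.021e+02]
```

View pics/s2c.png

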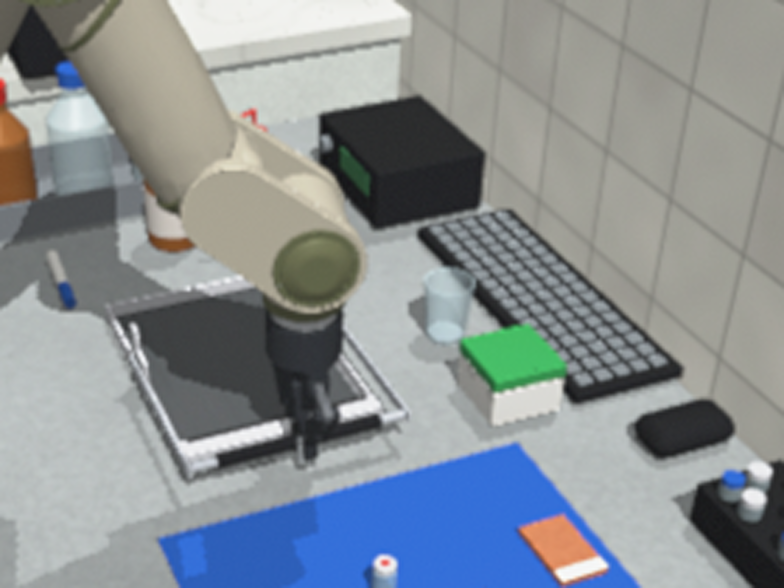

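Handle bar at z≈41 mm with 16 N of upward reaction, so it is at the bottom. Releasing now, then I'll look at the mat from above.

carry_out([
  [[0.5,0,0,0,0,0,0],[0.5,0,0,0,0,0,0],[0.5,0,0,0,0,0,0],[0.5,0,0,20,0,0,0],[0.4,0,0,50,0,0,0],[0.25,0,0,85,0,0,0],[0.25,0,0,120,0,0,-7],[0.25,3,-28,145,0,0,-14],[0.25,6,-56,170,0,0,-21],[0.25,10,-84,190,0,0,-28],[0.25,13,-112,210,0,0,-35],[0.25,16,-140,230,0,0,-42],[0.25,20,-168,245,0,0,-49],[0.25,24,-196,255,0,0,-56],[0.25,28,-224,255,0,0,-63],[0.25,30,-250,255,0,0,-70],[0.25,32,-275,255,0,0,-77],[0.25,32,-294,255,0,0,-84],[0.25,32,-294,255,0,0,-90],[0.25,32,-294,255,0,0,-90]],
])

```text
time_s: 5.47
position: [0.5301, -0.2809, 0.2974]
tool_rot: [[-0.004, -0.001, 1.0], [-1.0, 0.001, -0.004], [-0.001, -1.0, -0.001]]
ft_force: [-0.9, 0.9, -0.8]
grip_width: 0.0645
```

```bash
python3 - <<'E'
from h import *
snap('wrist','w3'); snap('scene','sc3');st()
crop('sc3','sc3c',230,120,370,245,5)
E
```

```text
t 5.5667 p [ 0.5303 -0.2796  0.298 ] F [-0.3  0.4  0.2] g 0.0637
[[0.005, -0.001, 1.0], [-1.0, 0.0, 0.005], [-0.0, -1.0, -0.001]] [-39.1  25.5  60.9  -0.   93.6 -39.4]
```

View pics/w3.png

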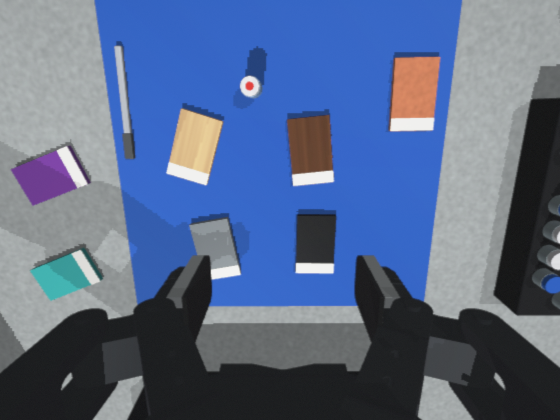

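View pics/sc3c.png

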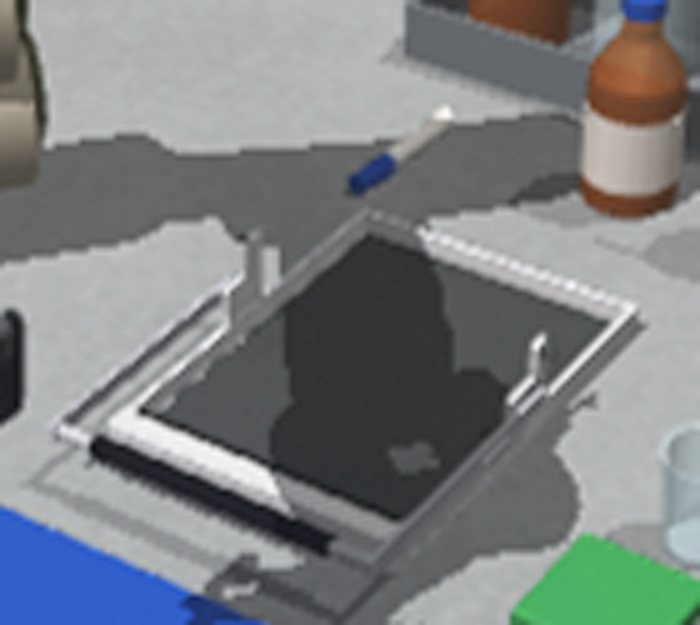

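```bash
python3 - <<'E'
from h import *
crop('w3','w3a',155,95,345,285,3.15)
crop('w3','w3b',375,40,455,145,5)
E
```

```text
(no output)
```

View pics/w3a.png

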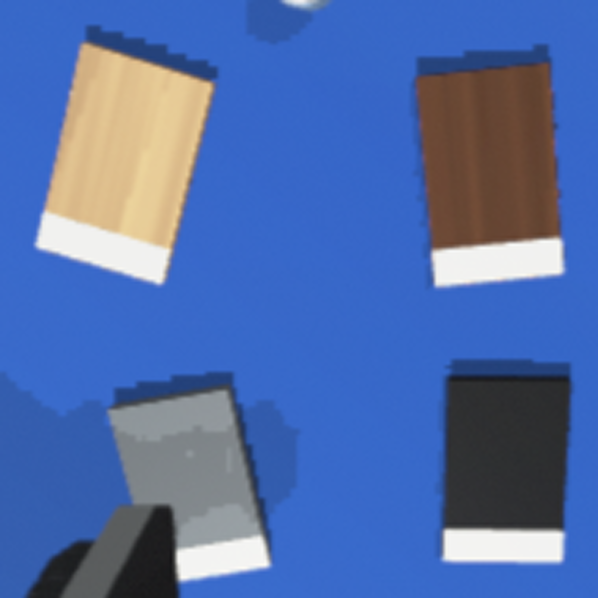

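View pics/w3b.png

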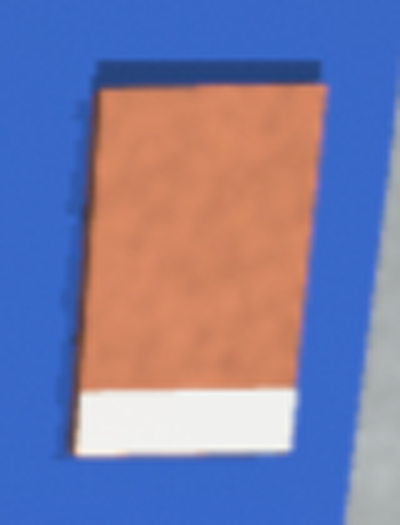

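```bash
cat > cf.py <<'E'
from h import *
from scipy.optimize import least_squares
def T(p,P):
    c,s=np.cos(p[2]),np.sin(p[2]);P=np.array(P,float)
    return np.c_[p[0]+c*P[:,0]-s*P[:,1],p[1]+s*P[:,0]+c*P[:,1],P[:,2]]
cc=np.array([[-.025,-.04,.011],[.025,-.04,.011],[.025,.04,.011],[-.025,.04,.011]])
def fitc(W,m,idx=(0,1,2,3),x0=(.5,-.3,0),z=.011):
    c=cc.copy();c[:,2]=z
    q=least_squares(lambda p:(proj(W,T(p,c[list(idx)]))-m).ravel(),x0)
    return np.round(q.x[:2],4),np.round(np.degrees(q.x[2]),1),'rms',np.round(np.sqrt(np.mean(q.fun**2)),2)
E
python3 - <<'E'
from cf import *
W=load('w3')
f=lambda m:(np.array(m)+.5)/3.15-.5+[155,95]
print('pale',fitc(W,f([[35,247],[163,286],[214,82],[83,43]])))
print('grey',fitc(W,f([[271,567],[231,388],[108,409]]),(1,2,3)))
print('dark',fitc(W,f([[434,288],[564,273],[550,63],[416,77]])))
print('black',fitc(W,f([[442,561],[564,562],[570,378],[446,378]])))
print('terra',fitc(W,(np.array([[76,455],[291,452],[328,85],[98,89]])+.5)/5-.5+[375,40]))
E
```

```text
pale (array([ 0.4258, -0.2542]), np.float64(-17.7), 'rms', np.float64(0.35))
grey (array([ 0.4439, -0.3861]), np.float64(9.6), 'rms', np.float64(0.23))
dark (array([ 0.5651, -0.2588]), np.float64(5.6), 'rms', np.float64(0.28))
black (array([ 0.5733, -0.3789]), np.float64(-0.2), 'rms', np.float64(0.4))
terra (array([ 0.6823, -0.1951]), np.float64(1.0), 'rms', np.float64(0.3))
```

All five coupon fits have rms under 0.4 px and agree with the scene fit to within 3 mm. Grasping the dark coupon first.

carry_out([
  [[0.25,10,6,-20,0,0,3],[0.25,25,15,-50,0,0,5.6],[0.25,35,21,-85,0,0,5.6],[0.25,35,21,-120,0,0,5.6],[0.25,35,21,-155,0,0,5.6],[0.25,35,21,-190,0,0,5.6],[0.25,35,21,-220,0,0,5.6],[0.25,35,21,-240,0,0,5.6],[0.25,35,21,-255,0,0,5.6],[0.25,35,21,-265,0,0,5.6],[0.25,35,21,-271,0,0,5.6],[0.25,35,21,-271,0,0,5.6]],
], squeeze=30)

```text
time_s: 6.57
position: [0.5653, -0.2583, 0.0267]
tool_rot: [[0.1, -0.001, 0.995], [-0.995, 0.001, 0.1], [-0.001, -1.0, -0.001]]
ft_force: [0.3, -0.3, 0.5]
grip_width: 0.0641
```

```bash
python3 - <<'E'
from h import *
snap('wrist','w4'); snap('side','s4');st()
crop('s4','s4c',290,200,430,320,5)
E
```

```text
t 6.6667 p [ 0.5659 -0.2589  0.0282] F [ 0.6 -0.1  0.2] g 0.0639
[[0.1, 0.001, 0.995], [-0.995, -0.001, 0.1], [0.001, -1.0, 0.001]] [-35.5  42.   78.2  -0.   59.7 -41.2]
```

View pics/w4.png

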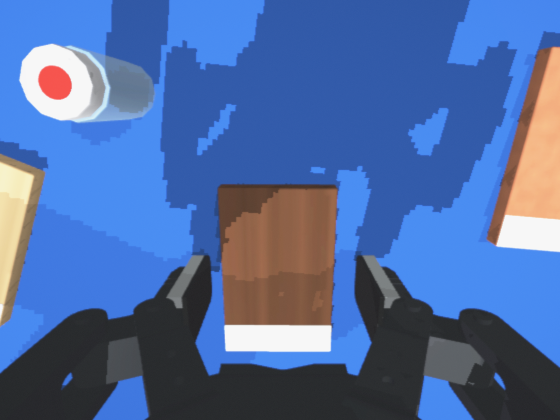

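View pics/s4c.png

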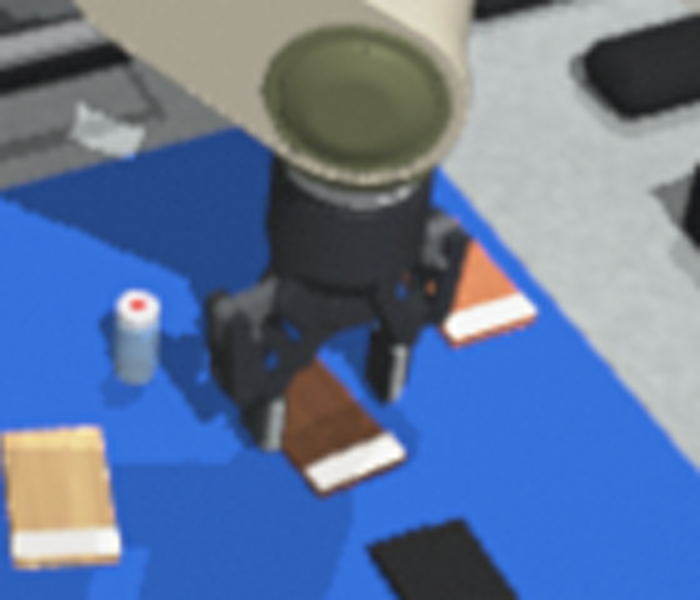

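carry_out([
  [[0.7,0,0,0,0,0,0],[0.7,0,0,0,0,0,0],[0.7,0,0,0,0,0,0],[0.7,0,0,0,0,0,0],[0.7,0,0,0,0,0,0]],
], squeeze=30)

```text
time_s: 7.08
position: [0.5659, -0.2591, 0.0288]
tool_rot: [[0.099, 0.002, 0.995], [-0.995, -0.001, 0.099], [0.001, -1.0, 0.002]]
ft_force: [-0.8, 0.4, 5.7]
grip_width: 0.048
```

```bash
python3 - <<'E'
from h import *
snap('side','s5');st()
crop('s5','s5c',310,230,400,320,7)
E
```

```text
t 7.1333 p [ 0.5659 -0.259   0.0288] F [-1.7  0.9  5.6] g 0.0475
[[0.099, 0.002, 0.995], [-0.995, -0.001, 0.099], [0.001, -1.0, 0.002]] [-35.5  41.9  78.2   0.   59.7 -41.2]
```

View pics/s5c.png

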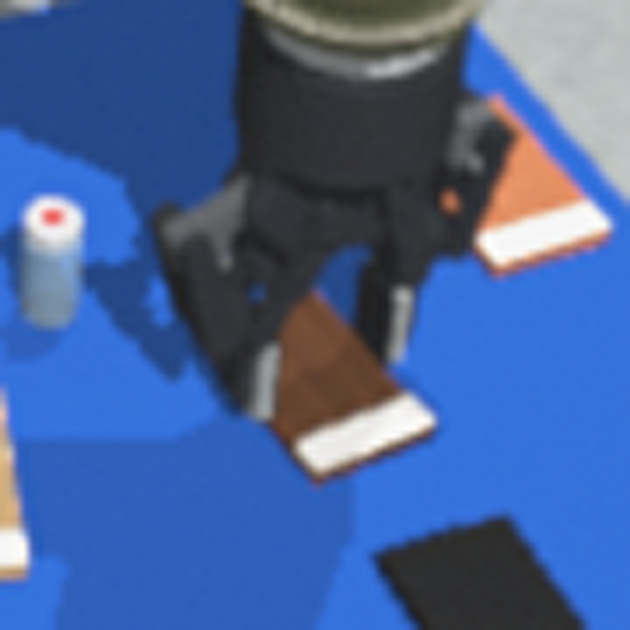

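Gripped: width 48 mm, about 2 mm under nominal, the same under-reading as on the bar. Lifting and carrying to the tray.

carry_out([
  [[0.7,0,0,10,0,0,0],[0.7,0,0,30,0,0,0],[0.7,0,5,60,0,0,0],[0.7,-4,20,85,0,0,-3],[0.7,-9,50,100,0,0,-5.6],[0.7,-15,82,100,0,0,-5.6],[0.7,-21,115,100,0,0,-5.6],[0.7,-27,148,100,0,0,-5.6],[0.7,-33,181,100,0,0,-5.6],[0.7,-39,214,100,0,0,-5.6],[0.7,-45,247,100,0,0,-5.6],[0.7,-51,280,100,0,0,-5.6],[0.7,-57,313,100,0,0,-5.6],[0.7,-63,340,100,0,0,-5.6],[0.7,-68,360,100,0,0,-5.6],[0.7,-68,372,100,0,0,-5.6],[0.7,-68,372,100,0,0,-5.6],[0.7,-68,372,100,0,0,-5.6]],
], squeeze=40)

```text
time_s: 8.63
position: [0.4979, 0.113, 0.1278]
tool_rot: [[0.002, 0.001, 1.0], [-1.0, -0.0, 0.002], [0.0, -1.0, 0.001]]
ft_force: [0.3, -0.4, -1.2]
grip_width: 0.0469
```

carry_out([
  [[0.7,0,0,-5,-5,0,0],[0.7,0,0,-15,-11,0,0],[0.7,0,0,-25,-16.2,0,0],[0.7,0,0,-35,-16.2,0,0],[0.7,0,0,-45,-16.2,0,0],[0.7,0,0,-55,-16.2,0,0],[0.7,0,0,-60,-16.2,0,0],[0.7,0,0,-60,-16.2,0,0]],
])

```text
time_s: 9.3
position: [0.4971, 0.1122, 0.0663]
tool_rot: [[0.0, -0.002, 1.0], [-0.961, -0.278, -0.001], [0.278, -0.961, -0.002]]
ft_force: [-0.4, 0.6, -0.4]
grip_width: 0.0467
```

```bash
python3 - <<'E'
from h import *
snap('side','s6');snap('wrist','w6');snap('scene','sc6');st()
crop('s6','s6c',210,130,350,250,5)
E
```

```text
t 9.45 p [0.4978 0.1128 0.0678] F [ 0.2 -0.1 -0.5] g 0.0472
[[0.0, 0.001, 1.0], [-0.96, -0.278, 0.0], [0.278, -0.96, 0.0]] [  6.9  32.7  92.9 -19.1  57.8  17.6]
```

View pics/s6c.png

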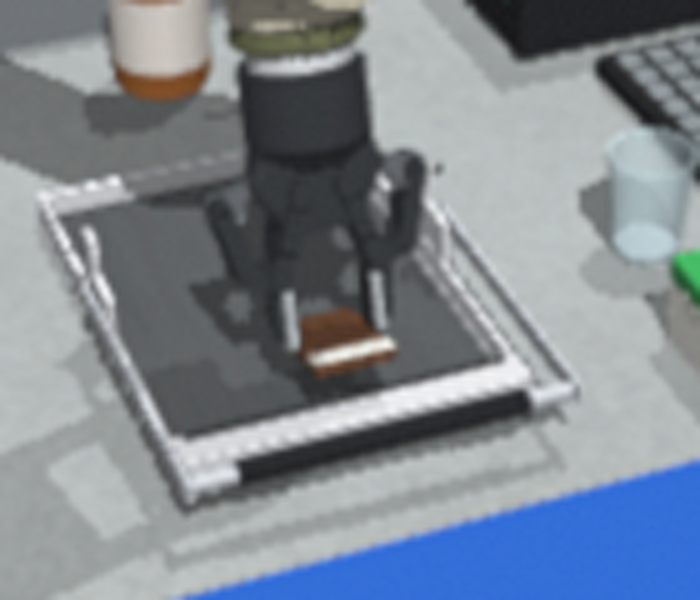

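View pics/w6.png

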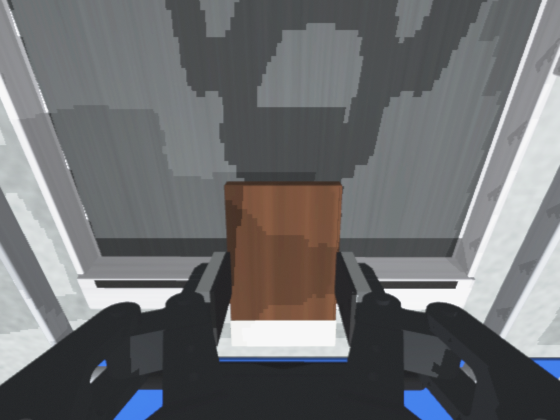

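carry_out([
  [[0.7,0,0,-6,0,0,0],[0.7,0,0,-12,0,0,0],[0.7,0,0,-17,0,0,0],[0.7,0,0,-20,0,0,0],[0.7,0,0,-22,0,0,0],[0.7,0,0,-24,0,0,0],[0.7,0,0,-25,0,0,0],[0.7,0,0,-25,0,0,0]],
])

```text
time_s: 10.12
position: [0.4974, 0.1132, 0.0423]
tool_rot: [[0.001, -0.0, 1.0], [-0.96, -0.279, 0.001], [0.279, -0.96, -0.0]]
ft_force: [-0.2, -0.6, 0.2]
grip_width: 0.0469
```

```bash
python3 - <<'E'
from h import *
snap('side','s7');snap('wrist','w7');st()
crop('s7','s7c',230,150,330,240,7)
E
```

```text
t 10.2167 p [0.4975 0.1132 0.0424] F [ 0.5 -0.8 -0.2] g 0.0466
[[0.001, 0.0, 1.0], [-0.96, -0.279, 0.001], [0.279, -0.96, -0.0]] [  6.9  35.   94.1 -19.9  54.5  19. ]
```

View pics/s7c.png

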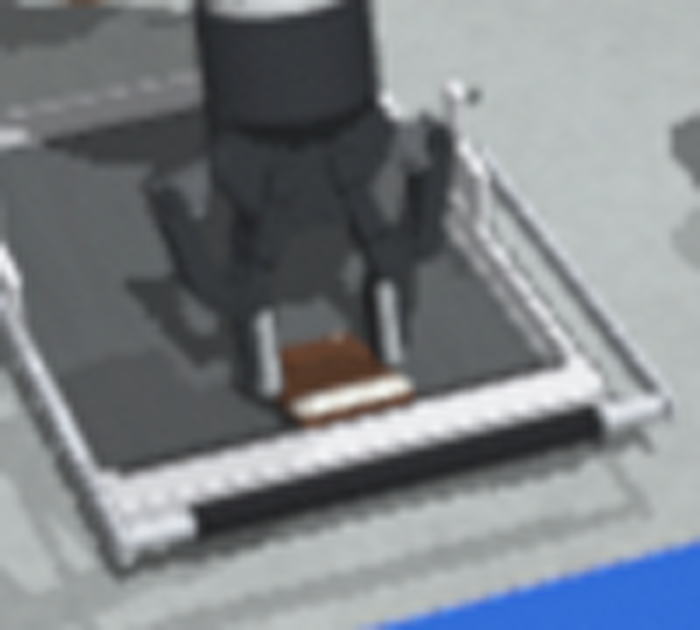

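carry_out([
  [[0.7,0,0,-1,0,0,0],[0.7,0,0,-2,0,0,0],[0.7,0,0,-2,0,0,0],[0.7,0,0,-2,0,0,0]],
])

```text
time_s: 10.55
position: [0.4976, 0.1132, 0.0418]
tool_rot: [[0.001, 0.002, 1.0], [-0.96, -0.28, 0.001], [0.28, -0.96, 0.001]]
ft_force: [-4.3, 2.2, 15.7]
grip_width: 0.0467
```

carry_out([
  [[0.7,0,0,-1,0,0,0],[0.7,0,0,-1,0,0,0],[0.7,0,0,-1,0,0,0]],
])

```text
time_s: 10.8
position: [0.4976, 0.1132, 0.0416]
tool_rot: [[0.001, 0.002, 1.0], [-0.96, -0.28, 0.001], [0.28, -0.96, 0.002]]
ft_force: [-6.1, 1.6, 23.6]
grip_width: 0.0469
```

carry_out([
  [[0.7,0,0,2,0,0,0],[0.7,0,0,2.5,0,0,0],[0.55,0,0,2.5,0,0,0],[0.4,0,0,2.5,0,0,0],[0.3,0,0,2.5,0,0,0],[0.25,0,0,2.5,0,0,0],[0.25,0,0,2.5,0,0,0],[0.25,0,2,9,0,0,0],[0.25,0,6,23,0,0,0],[0.25,0,12,44,0,0,0],[0.25,0,16,60,0,0,0],[0.25,0,20,85,3,0,0],[0.25,0,20,110,9,0,0],[0.25,0,20,140,16,0,0],[0.25,0,20,140,16.2,0,0]],
])

```text
time_s: 12.05
position: [0.4997, 0.1323, 0.1852]
tool_rot: [[-0.0, 0.011, 1.0], [-1.0, 0.006, -0.0], [-0.006, -1.0, 0.011]]
ft_force: [0.8, -0.4, 0.1]
grip_width: 0.0637
```

```bash
python3 - <<'E'
from h import *
snap('side','s8');snap('scene','sc8');snap('wrist','w8');st()
crop('s8','s8c',210,130,350,250,5)
crop('sc8','sc8c',120,215,330,370,3.8)
E
```

```text
t 12.2 p [0.4971 0.1329 0.1793] F [-0.1 -0.   0.4] g 0.0639
[[0.0, -0.0, 1.0], [-1.0, -0.001, 0.0], [0.001, -1.0, -0.0]] [ 1.8 22.3 86.9 -0.1 70.9  1.8]
```

View pics/s8c.png

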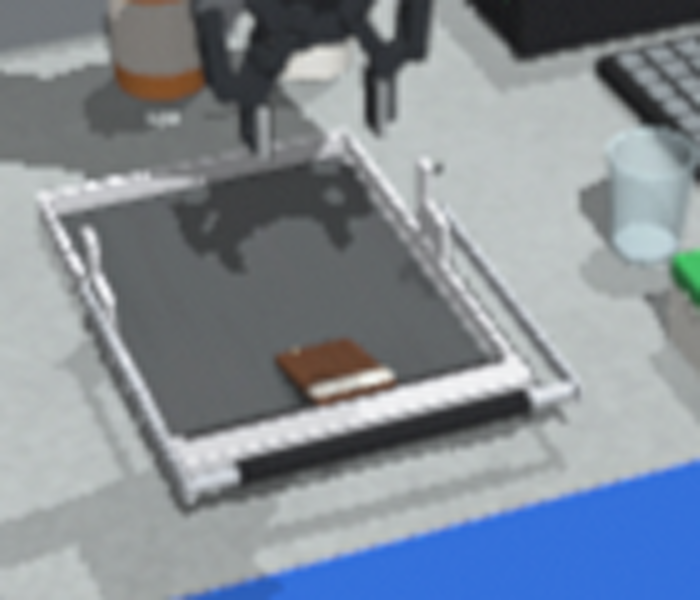

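View pics/w8.png

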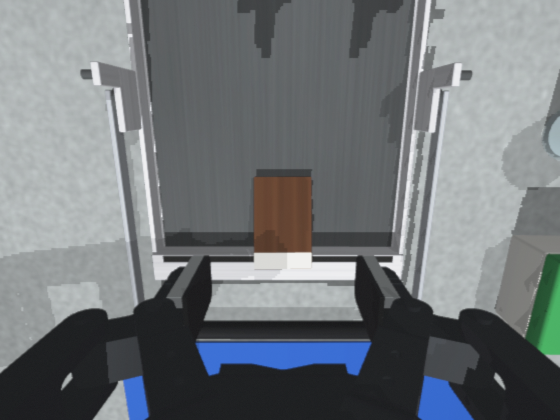

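View pics/sc8c.png

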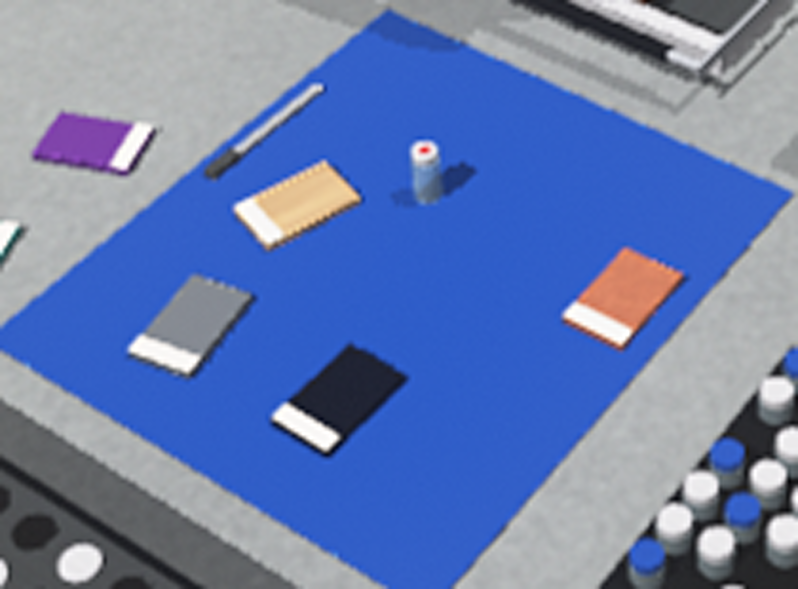

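```bash
cat > fan.py <<'E'
import numpy as np
from scipy.optimize import brentq
# tray-frame y,z mm; list of (low y, theta)
def face(L,th): # low-end top corner and slope
    return L+8*np.sin(th),6+8*np.cos(th)
def nxt(Lp,thp,L):
    def gap(th): # upper end / low-corner clearances of underside over previous top face
        yc,zc=face(Lp,thp); c=6+(L-yc)*np.tan(th)-zc
        yu,zu=L-80*np.cos(th),6+80*np.sin(th)
        f=zc+(yc-yu)*np.tan(thp); 
        return min(c,zu-f)
    return brentq(gap,.05,.6)
def tcp(L,th,h=25.5):
    by,bz=L-40*np.cos(th),6+40*np.sin(th)
    return by+h*np.sin(th),bz+h*np.cos(th)
def upper_top(L,th): return L-80*np.cos(th)+8*np.sin(th),6+80*np.sin(th)+8*np.cos(th)
if __name__=='__main__':
    th=np.arcsin(19/68);L=-130+68*np.cos(th)
    for i in range(5):
        y,z=tcp(L,th);print(i+1,'L',round(L,1),'th',round(np.degrees(th),2),'tcp world y,z',round(y+209,1),round(z,1),'uppertop',np.round(upper_top(L,th),1))
        L2=L+32;th=nxt(L,th,L2);L=L2
E
python3 fan.py
python3 - <<'E'
from h import *
from fan import *
W=load('w8');th=np.arcsin(19/68);L=-64.7
yu,zu=upper_top(L,th);yl,zl=face(L,th)
print(proj(W,[[.472,.209+yu/1e3,zu/1e3],[.522,.209+yu/1e3,zu/1e3],[.522,.209+yl/1e3,zl/1e3],[.472,.209+yl/1e3,zl/1e3]]))
print(proj(W,[[.385,.079,.025],[.609,.079,.025],[.385,.054,.025]]))
crop('w8','w8c',230,150,340,290,5)
E
```

```text
1 L -64.7 th 16.23 tcp world y,z 113.0 41.7 uppertop [-139.3   36. ]
2 L -32.7 th 15.55 tcp world y,z 144.6 41.3 uppertop [-107.6   35.2]
3 L -0.7 th 15.14 tcp world y,z 176.3 41.1 uppertop [-75.8  34.6]
4 L 31.3 th 14.88 tcp world y,z 208.2 40.9 uppertop [-44.   34.3]
5 L 63.3 th 14.73 tcp world y,z 240.1 40.8 uppertop [-12.   34.1]
[[250.30878671 269.95326085]
 [308.24729177 269.8702718 ]
 [308.15797884 177.19377765]
 [250.22367278 177.23524106]]
[[152.89850948 254.86665495]
 [405.53829221 254.53449374]
 [155.85850484 280.25348908]]
```

View pics/w8c.png

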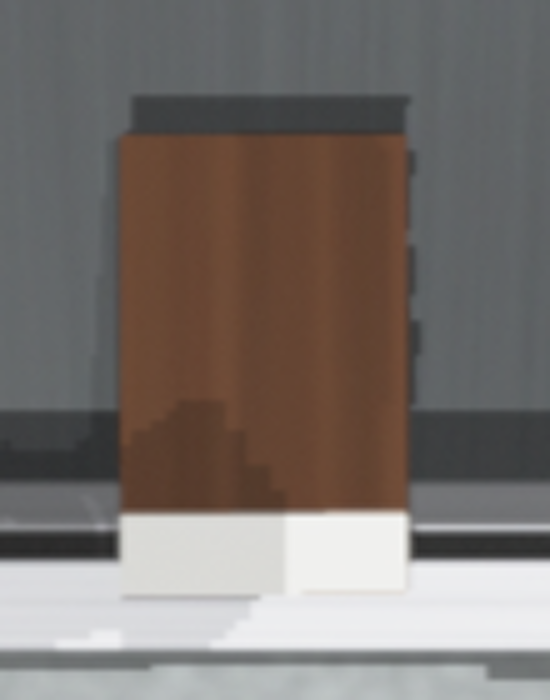

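```bash
python3 - <<'E'
from h import *
crop('w8','w8d',130,225,230,290,7)
crop('w8','w8e',330,225,430,290,7)
a=cv2.imread('pics/w8d.png');b=cv2.imread('pics/w8e.png');cv2.imwrite('pics/w8de.png',np.vstack([a,b])[:,:])
E
```

```text
(no output)
```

View pics/w8de.png

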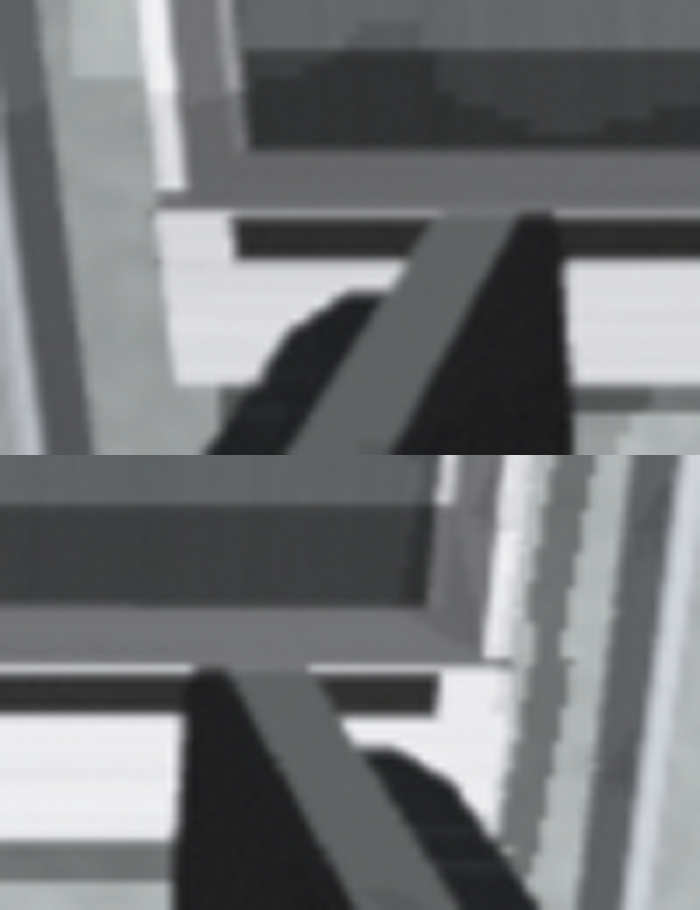

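Dark coupon sits where expected (within 1 px along y, about 4 mm +x of the tray's middle line). I'll keep the rest on the same line. Next is terracotta.

carry_out([
  [[0.25,10,-18,0,0,0,1],[0.25,28,-50,0,0,0,1],[0.25,47,-83,0,0,0,1],[0.25,66,-117,0,0,0,1],[0.25,85,-151,0,0,0,1],[0.25,104,-185,0,0,0,1],[0.25,123,-219,-10,0,0,1],[0.25,142,-252,-20,0,0,1],[0.25,160,-284,-30,0,0,1],[0.25,175,-310,-45,0,0,1],[0.25,184,-326,-65,0,0,1],[0.25,185,-328,-90,0,0,1],[0.25,185,-328,-115,0,0,1],[0.25,185,-328,-132,0,0,1],[0.25,185,-328,-143,0,0,1],[0.25,185,-328,-148,0,0,1],[0.25,185,-328,-150,0,0,1],[0.25,185,-328,-150,0,0,1]],
], squeeze=40)

```text
time_s: 13.7
position: [0.6827, -0.1945, 0.0295]
tool_rot: [[0.019, 0.0, 1.0], [-1.0, -0.0, 0.019], [0.0, -1.0, 0.0]]
ft_force: [-0.2, -0.5, -0.2]
grip_width: 0.064
```

```bash
python3 - <<'E'
from h import *
snap('wrist','w9');st()
E
```

```text
t 13.75 p [ 0.6829 -0.1947  0.0302] F [ 0.4 -0.7  1.2] g 0.0637
[[0.019, 0.001, 1.0], [-1.0, -0.001, 0.019], [0.001, -1.0, 0.001]] [-25.4  49.   61.   -0.   69.9 -26.5]
```

View pics/w9.png

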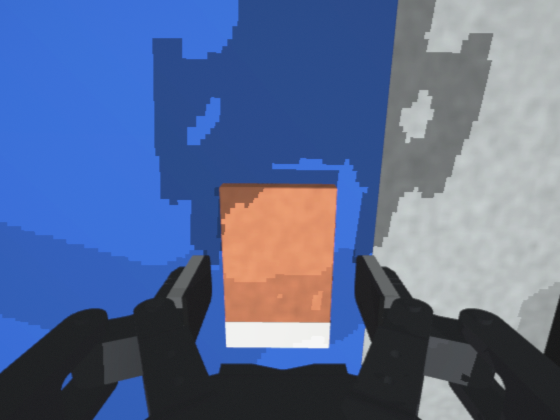

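carry_out([
  [[0.7,0,0,0,0,0,0],[0.7,0,0,0,0,0,0],[0.7,0,0,0,0,0,0],[0.7,0,0,0,0,0,0],[0.7,0,0,0,0,0,0],[0.7,0,0,10,0,0,0],[0.7,0,0,30,0,0,0],[0.7,0,0,60,0,0,0],[0.7,-4,8,85,0,0,0]],
])

```text
time_s: 14.5
position: [0.6788, -0.188, 0.1165]
tool_rot: [[0.017, 0.002, 1.0], [-1.0, -0.001, 0.017], [0.001, -1.0, 0.002]]
ft_force: [-0.2, -0.0, 0.8]
grip_width: 0.0255
```

carry_out([
  [[0.7,-12,22,15,0,0,-1],[0.7,-30,54,15,0,0,-1],[0.7,-49,89,15,0,0,-1],[0.7,-68,123,15,0,0,-1],[0.7,-87,158,15,0,0,-1],[0.7,-106,193,15,0,0,-1],[0.7,-125,229,15,0,0,-1],[0.7,-144,264,15,0,0,-1],[0.7,-162,298,15,0,0,-1],[0.7,-176,322,15,0,0,-1],[0.7,-181,332,15,0,0,-1],[0.7,-181,332,15,0,0,-1],[0.7,-181,332,15,0,0,-1]],
])

```text
time_s: 15.58
position: [0.4981, 0.1449, 0.1299]
tool_rot: [[0.002, 0.002, 1.0], [-1.0, -0.0, 0.002], [0.0, -1.0, 0.002]]
ft_force: [0.3, -0.3, 0.1]
grip_width: 0.0256
```

carry_out([
  [[0.7,0,0,-5,-5,0,0],[0.7,0,0,-15,-10,0,0],[0.7,0,0,-25,-15.6,0,0],[0.7,0,0,-35,-15.6,0,0],[0.7,0,0,-50,-15.6,0,0],[0.7,0,0,-60,-15.6,0,0],[0.7,0,0,-70,-15.6,0,0],[0.7,0,0,-76,-15.6,0,0],[0.7,0,0,-80,-15.6,0,0],[0.7,0,0,-83,-15.6,0,0],[0.7,0,0,-83,-15.6,0,0]],
])

```text
time_s: 16.5
position: [0.4975, 0.145, 0.0461]
tool_rot: [[0.001, -0.0, 1.0], [-0.963, -0.269, 0.001], [0.269, -0.963, -0.001]]
ft_force: [-0.6, -0.8, 1.1]
grip_width: 0.0256
```

```bash
python3 - <<'E'
from h import *
snap('wrist','w10');snap('side','s10');st()
crop('s10','s10c',230,150,330,240,7)
E
```

```text
t 16.6 p [0.4976 0.1452 0.0467] F [-0.2 -0.4 -0. ] g 0.0256
[[0.001, 0.001, 1.0], [-0.963, -0.269, 0.001], [0.269, -0.963, 0.0]] [ 10.2  35.3  92.1 -18.4  56.8  20.8]
```

View pics/w10.png

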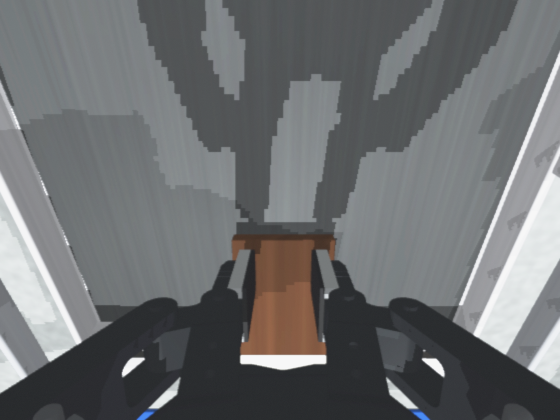

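View pics/s10c.png

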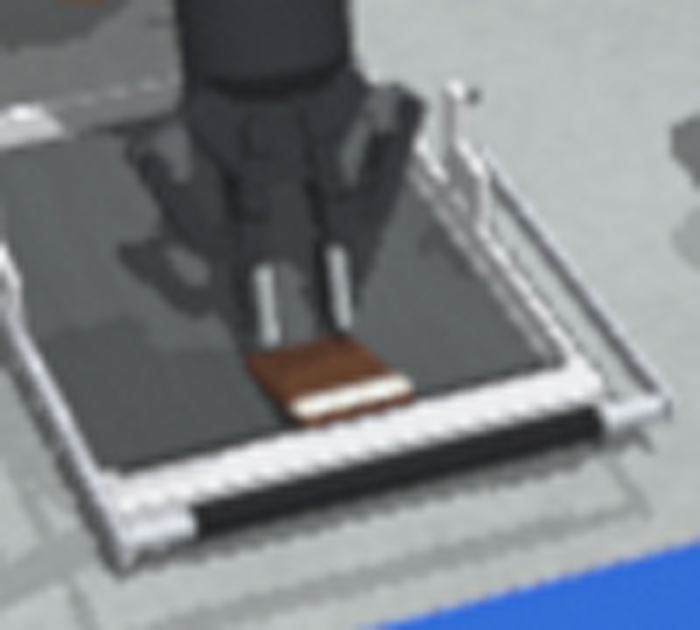

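The terracotta grasp missed: the width was 25 mm because the tips passed above the coupon. I should have checked the width before carrying. I'll lift, return, re-measure, and grasp about 6 mm lower.

carry_out([
  [[0.7,0,4,14,0,0,0],[0.6,0,10,40,0,0,0],[0.25,0,12,75,5,0,0],[0.25,0,12,105,10,0,0],[0.25,0,12,133,15.6,0,0],[0.25,18,-22,133,15.6,0,0],[0.25,37,-56,133,15.6,0,0],[0.25,56,-90,133,15.6,0,0],[0.25,75,-124,133,15.6,0,0],[0.25,94,-158,133,15.6,0,0],[0.25,113,-192,133,15.6,0,0],[0.25,132,-226,133,15.6,0,0],[0.25,151,-260,133,15.6,0,0],[0.25,168,-294,133,15.6,0,0],[0.25,180,-325,133,15.6,0,0],[0.25,185,-340,133,15.6,0,0],[0.25,185,-340,133,15.6,0,0],[0.25,185,-340,133,15.6,0,0]],
])

```text
time_s: 18.1
position: [0.6823, -0.1952, 0.1792]
tool_rot: [[0.0, -0.0, 1.0], [-1.0, 0.0, 0.0], [-0.0, -1.0, -0.0]]
ft_force: [-0.4, 0.8, -0.7]
grip_width: 0.0639
```

```bash
python3 - <<'E'
from h import *
snap('wrist','w11');snap('side','s11');st()
crop('w11','w11c',210,130,350,310,4)
crop('s11','s11c',230,150,330,240,7)
E
```

```text
t 18.2 p [ 0.6822 -0.1936  0.1797] F [ 0.1  0.5 -0. ] g 0.0636
[[0.002, 0.0, 1.0], [-1.0, 0.0, 0.002], [-0.0, -1.0, 0.0]] [-25.4  41.2  51.5   0.   87.4 -25.5]
```

View pics/w11.png

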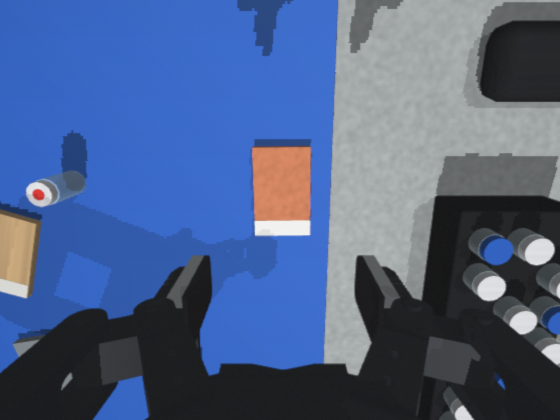

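View pics/w11c.png

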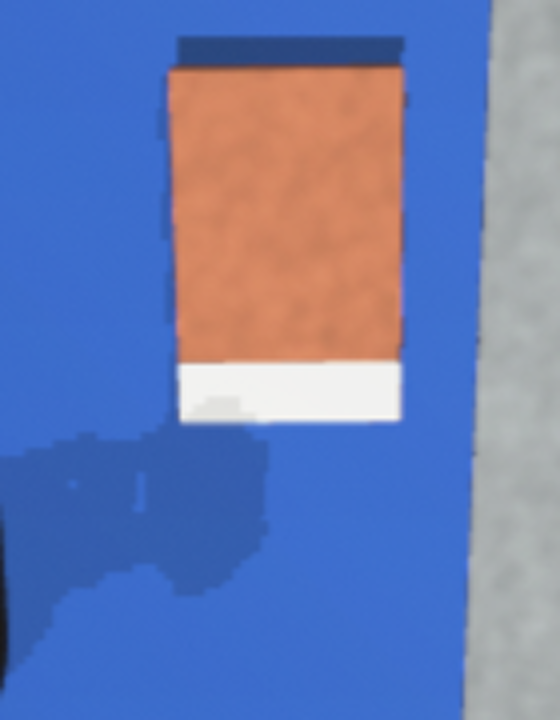

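View pics/s11c.png

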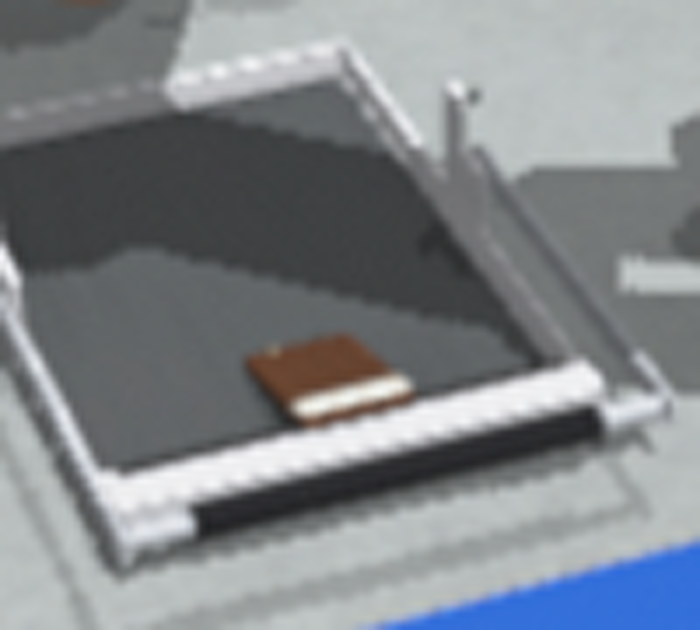

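carry_out([
  [[0.25,0,0,-25,0,0,1],[0.25,0,0,-60,0,0,1],[0.25,0,0,-95,0,0,1],[0.25,0,0,-125,0,0,1],[0.25,0,0,-143,0,0,1],[0.25,0,0,-151,0,0,1],[0.25,0,0,-155,0,0,1],[0.25,0,0,-156,0,0,1],[0.25,0,0,-156,0,0,1]],
])

```text
time_s: 18.95
position: [0.683, -0.1946, 0.0249]
tool_rot: [[0.019, 0.002, 1.0], [-1.0, -0.001, 0.019], [0.001, -1.0, 0.002]]
ft_force: [0.3, -0.2, 0.4]
grip_width: 0.0642
```

carry_out([
  [[0.7,0,0,0,0,0,0],[0.7,0,0,0,0,0,0],[0.7,0,0,0,0,0,0],[0.7,0,0,0,0,0,0],[0.7,0,0,0,0,0,0],[0.7,0,0,0,0,0,0]],
])

```text
time_s: 19.45
position: [0.6832, -0.195, 0.0254]
tool_rot: [[0.019, 0.003, 1.0], [-1.0, -0.001, 0.019], [0.001, -1.0, 0.003]]
ft_force: [-0.0, 1.5, 6.3]
grip_width: 0.0485
```

carry_out([
  [[0.7,0,0,10,0,0,0],[0.7,0,0,30,0,0,0],[0.7,0,0,60,0,0,0],[0.7,-4,8,90,0,0,0],[0.7,-16,30,106,0,0,-1],[0.7,-34,62,106,0,0,-1],[0.7,-53,97,106,0,0,-1],[0.7,-72,131,106,0,0,-1],[0.7,-91,166,106,0,0,-1],[0.7,-110,201,106,0,0,-1],[0.7,-129,237,106,0,0,-1],[0.7,-148,272,106,0,0,-1],[0.7,-166,306,106,0,0,-1],[0.7,-180,330,106,0,0,-1],[0.7,-185,340,106,0,0,-1],[0.7,-185,340,106,0,0,-1],[0.7,-185,340,106,0,0,-1]],
])

```text
time_s: 20.87
position: [0.498, 0.1449, 0.1299]
tool_rot: [[0.002, 0.001, 1.0], [-1.0, -0.0, 0.002], [0.0, -1.0, 0.001]]
ft_force: [-0.0, -0.1, -0.4]
grip_width: 0.0484
```

```bash
python3 - <<'E'
from h import *
snap('wrist','w12');st()
import fan
for h in (21.5,22.3,23): print(h,np.round(fan.tcp(-32.7,np.radians(15.55),h),1)+[209,0])
E
```

```text
t 20.9167 p [0.4983 0.1444 0.1298] F [ 1.1 -1.  -0.3] g 0.0483
[[0.001, 0.001, 1.0], [-1.0, -0.0, 0.001], [0.0, -1.0, 0.001]] [ 3.1 26.  90.2 -0.  63.7  3. ]
21.5 [143.5  37.4]
22.3 [143.7  38.2]
23 [143.9  38.9]
```

View pics/w12.png

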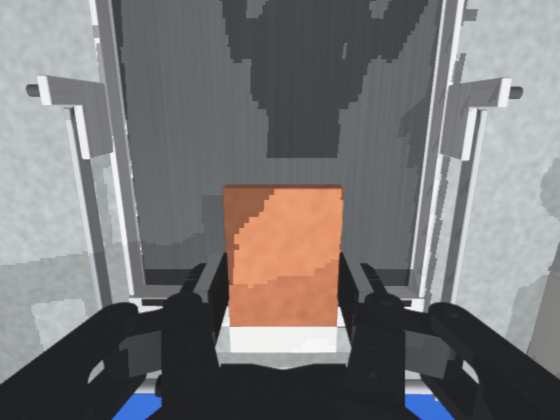

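carry_out([
  [[0.7,0,0,-5,-5,0,0],[0.7,0,-1,-15,-10,0,0],[0.7,0,-1,-25,-15.6,0,0],[0.7,0,-1,-38,-15.6,0,0],[0.7,0,-1,-52,-15.6,0,0],[0.7,0,-1,-65,-15.6,0,0],[0.7,0,-1,-75,-15.6,0,0],[0.7,0,-1,-82,-15.6,0,0],[0.7,0,-1,-86,-15.6,0,0],[0.7,0,-1,-88,-15.6,0,0],[0.7,0,-1,-89,-15.6,0,0],[0.7,0,-1,-89,-15.6,0,0]],
])

```text
time_s: 21.92
position: [0.4977, 0.1441, 0.0406]
tool_rot: [[0.001, 0.001, 1.0], [-0.963, -0.269, 0.001], [0.269, -0.963, 0.0]]
ft_force: [-0.5, 0.1, -0.2]
grip_width: 0.0484
```

carry_out([
  [[0.7,0,0,-1,0,0,0],[0.7,0,0,-2,0,0,0],[0.7,0,0,-2,0,0,0]],
])

```text
time_s: 22.17
position: [0.4975, 0.1442, 0.0385]
tool_rot: [[0.001, 0.0, 1.0], [-0.963, -0.269, 0.001], [0.269, -0.963, -0.0]]
ft_force: [0.2, -0.7, 0.9]
grip_width: 0.0485
```

carry_out([
  [[0.7,0,0,-1,0,0,0],[0.7,0,0,-1,0,0,0],[0.7,0,0,-1,0,0,0]],
])

```text
time_s: 22.42
position: [0.4975, 0.1442, 0.038]
tool_rot: [[0.001, 0.001, 1.0], [-0.963, -0.269, 0.001], [0.269, -0.963, 0.0]]
ft_force: [-2.3, -0.2, 5.9]
grip_width: 0.0482
```

```bash
python3 - <<'E'
from h import *
snap('side','s13');st()
crop('s13','s13c',230,150,330,240,7)
E
```

```text
t 22.4667 p [0.4976 0.1442 0.038 ] F [-1.3  0.3  6.6] g 0.0483
[[0.001, 0.001, 1.0], [-0.963, -0.269, 0.001], [0.269, -0.963, 0.0]] [ 10.1  36.1  92.6 -18.7  55.6  21.2]
```

View pics/s13c.png

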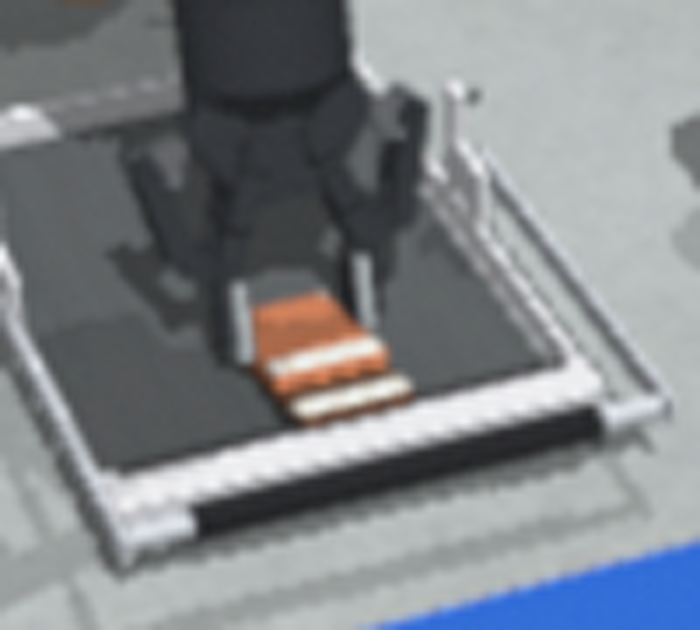

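carry_out([
  [[0.7,0,0,1,0,0,0],[0.55,0,0,1,0,0,0],[0.4,0,0,1,0,0,0],[0.3,0,0,1,0,0,0],[0.25,0,0,1,0,0,0],[0.25,0,0,1,0,0,0],[0.25,0,2,8,0,0,0],[0.25,0,6,22,0,0,0],[0.25,0,12,44,0,0,0],[0.25,0,16,60,0,0,0],[0.25,0,20,85,5,0,0],[0.25,0,20,115,10,0,0],[0.25,0,20,142,15.6,0,0],[0.25,0,20,142,15.6,0,0],[0.25,0,20,142,15.6,0,0]],
])

```text
time_s: 23.72
position: [0.4978, 0.1636, 0.1809]
tool_rot: [[-0.0, 0.003, 1.0], [-1.0, -0.0, -0.0], [0.0, -1.0, 0.003]]
ft_force: [-0.2, 0.1, 0.1]
grip_width: 0.0637
```

```bash
python3 - <<'E'
from h import *
snap('side','s14');snap('scene','sc14');snap('wrist','w14');st()
crop('sc14','sc14c',120,215,330,370,3.8)
crop('s14','s14c',230,150,330,240,7)
E
```

```text
t 23.8667 p [0.4968 0.1644 0.1783] F [-0.7 -0.6 -0.7] g 0.064
[[0.002, -0.002, 1.0], [-1.0, -0.001, 0.002], [0.001, -1.0, -0.002]] [ 5.4 23.2 85.5 -0.1 71.4  5.3]
```

View pics/w14.png

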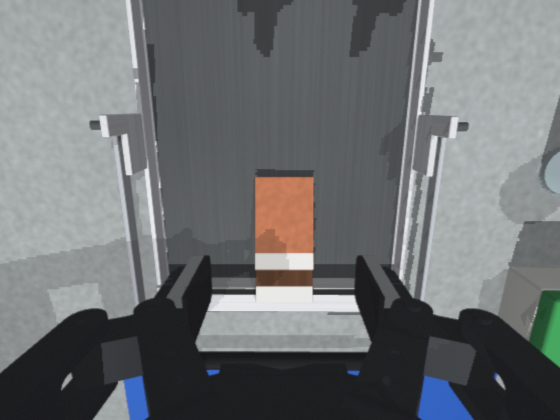

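View pics/sc14c.png

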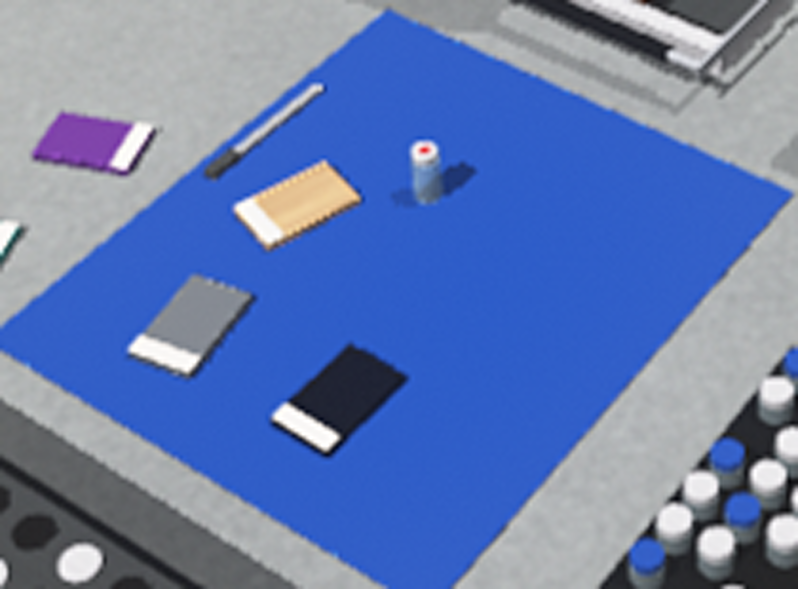

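carry_out([
  [[0.25,3,-18,0,0,0,0],[0.25,8,-55,0,0,0,0],[0.25,13,-95,0,0,0,0],[0.25,19,-135,0,0,0,0],[0.25,25,-175,0,0,0,0],[0.25,30,-215,0,0,0,0],[0.25,36,-255,0,0,0,0],[0.25,41,-295,0,0,0,0],[0.25,47,-335,0,0,0,0],[0.25,52,-375,0,0,0,0],[0.25,58,-415,0,0,0,0],[0.25,64,-455,0,0,0,0],[0.25,70,-495,0,0,0,0],[0.25,74,-525,0,0,0,0],[0.25,76,-540,-10,0,0,0],[0.25,76,-543,-30,0,0,0],[0.25,76,-543,-50,0,0,0],[0.25,76,-543,-50,0,0,0]],
])

```text
time_s: 25.37
position: [0.5721, -0.3773, 0.1232]
tool_rot: [[0.001, -0.008, 1.0], [-1.0, 0.007, 0.001], [-0.007, -1.0, -0.008]]
ft_force: [0.4, 0.2, -1.7]
grip_width: 0.0637
```

```bash
python3 - <<'E'
from h import *
snap('wrist','w15');st()
E
```

```text
t 25.4167 p [ 0.5728 -0.3776  0.1259] F [ 0.1 -0.2 -0.1] g 0.0641
[[0.002, -0.005, 1.0], [-1.0, 0.004, 0.002], [-0.005, -1.0, -0.005]] [-43.2  41.4  60.3  -0.   78.7 -43.3]
```

View pics/w15.png

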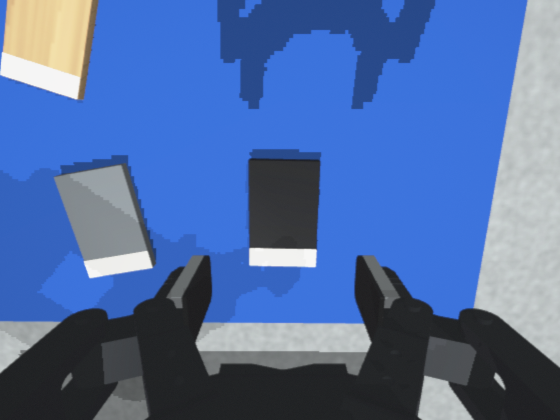

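Black coupon is centred between the jaws (284,212). Descending and gripping.

carry_out([
  [[0.25,0,0,-30,0,0,0],[0.25,0,0,-60,0,0,0],[0.25,0,0,-85,0,0,0],[0.25,0,0,-98,0,0,0],[0.25,0,0,-104,0,0,0],[0.25,0,0,-106,0,0,0],[0.25,0,0,-106,0,0,0],[0.7,0,0,-106,0,0,0],[0.7,0,0,-106,0,0,0],[0.7,0,0,-106,0,0,0],[0.7,0,0,-106,0,0,0],[0.7,0,0,-106,0,0,0],[0.7,0,0,-106,0,0,0]],
])

```text
time_s: 26.5
position: [0.5742, -0.3794, 0.0254]
tool_rot: [[0.001, 0.003, 1.0], [-1.0, -0.002, 0.001], [0.002, -1.0, 0.003]]
ft_force: [-0.5, 1.3, 6.6]
grip_width: 0.0484
```

carry_out([
  [[0.7,0,0,10,0,0,0],[0.7,0,0,30,0,0,0],[0.7,0,5,60,0,0,0],[0.7,-3,25,90,0,0,0],[0.7,-8,58,106,0,0,0],[0.7,-13,95,106,0,0,0],[0.7,-18,133,106,0,0,0],[0.7,-23,171,106,0,0,0],[0.7,-28,209,106,0,0,0],[0.7,-33,247,106,0,0,0],[0.7,-38,285,106,0,0,0],[0.7,-43,323,106,0,0,0],[0.7,-48,361,106,0,0,0],[0.7,-54,399,106,0,0,0],[0.7,-60,437,106,0,0,0],[0.7,-65,475,106,0,0,0],[0.7,-70,510,106,0,0,0],[0.7,-74,540,106,0,0,0],[0.7,-76,555,106,0,0,0],[0.7,-76,555,106,0,0,0]],
])

```text
time_s: 28.17
position: [0.4967, 0.1789, 0.1303]
tool_rot: [[0.005, 0.001, 1.0], [-1.0, 0.001, 0.005], [-0.001, -1.0, 0.001]]
ft_force: [-1.1, 0.6, -1.9]
grip_width: 0.0485
```

```bash
python3 - <<'E'
from h import *
snap('wrist','w16');st()
E
```

```text
t 28.2167 p [0.4972 0.1773 0.1301] F [ 0.5  0.2 -0.2] g 0.0484
[[0.004, 0.001, 1.0], [-1.0, -0.0, 0.004], [0.0, -1.0, 0.001]] [ 6.8 26.8 88.7 -0.  64.4  6.5]
```

View pics/w16.png

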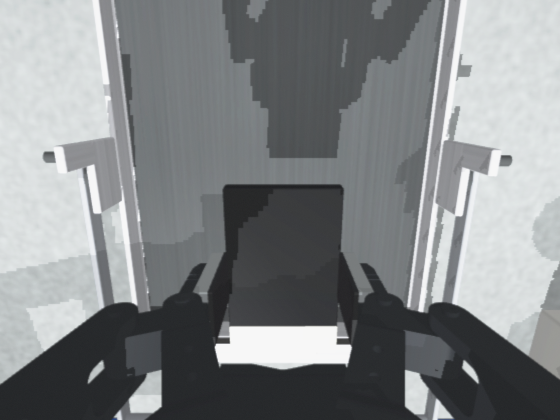

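carry_out([
  [[0.7,0,0,-5,-5,0,0],[0.7,0,0,-15,-10,0,0],[0.7,0,0,-25,-15.1,0,0],[0.7,0,0,-38,-15.1,0,0],[0.7,0,0,-52,-15.1,0,0],[0.7,0,0,-65,-15.1,0,0],[0.7,0,0,-75,-15.1,0,0],[0.7,0,0,-82,-15.1,0,0],[0.7,0,0,-86,-15.1,0,0],[0.7,0,0,-88,-15.1,0,0],[0.7,0,0,-90,-15.1,0,0],[0.7,0,0,-91,-15.1,0,0],[0.7,0,0,-91,-15.1,0,0]],
])

```text
time_s: 29.3
position: [0.4976, 0.1762, 0.0385]
tool_rot: [[0.001, 0.0, 1.0], [-0.965, -0.26, 0.001], [0.26, -0.965, 0.0]]
ft_force: [-0.1, 0.6, -0.3]
grip_width: 0.0485
```

carry_out([
  [[0.7,0,0,-1,0,0,0],[0.7,0,0,-1,0,0,0],[0.7,0,0,-1,0,0,0]],
])

```text
time_s: 29.55
position: [0.4977, 0.1763, 0.0379]
tool_rot: [[0.001, 0.001, 1.0], [-0.965, -0.26, 0.001], [0.26, -0.965, 0.001]]
ft_force: [-1.3, 0.1, 4.4]
grip_width: 0.0484
```

carry_out([
  [[0.7,0,0,1,0,0,0],[0.55,0,0,1,0,0,0],[0.4,0,0,1,0,0,0],[0.3,0,0,1,0,0,0],[0.25,0,0,1,0,0,0],[0.25,0,0,1,0,0,0],[0.25,0,2,8,0,0,0],[0.25,0,6,22,0,0,0],[0.25,0,12,44,0,0,0],[0.25,0,16,60,0,0,0],[0.25,0,20,85,5,0,0],[0.25,0,20,115,10,0,0],[0.25,0,20,142,15.1,0,0],[0.25,0,20,142,15.1,0,0],[0.25,0,20,142,15.1,0,0]],
])

```text
time_s: 30.8
position: [0.4978, 0.1956, 0.181]
tool_rot: [[-0.0, 0.003, 1.0], [-1.0, -0.0, -0.0], [0.0, -1.0, 0.003]]
ft_force: [0.1, -0.1, -0.7]
grip_width: 0.064
```

```bash
python3 - <<'E'
from h import *
snap('side','s17');snap('scene','sc17');snap('wrist','w17');st()
crop('sc17','sc17c',120,215,330,370,3.8)
crop('s17','s17c',230,150,330,240,7)
E
```

```text
t 30.95 p [0.4968 0.1964 0.1783] F [ 0.7 -0.2 -0.5] g 0.0639
[[0.002, -0.002, 1.0], [-1.0, -0.001, 0.002], [0.001, -1.0, -0.002]] [ 8.9 24.2 83.8 -0.  72.1  8.8]
```

View pics/w17.png

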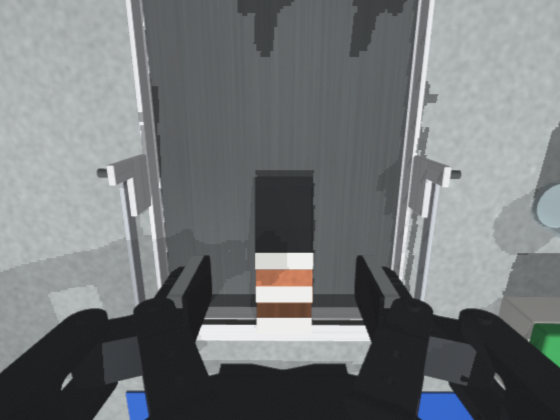

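View pics/s17c.png

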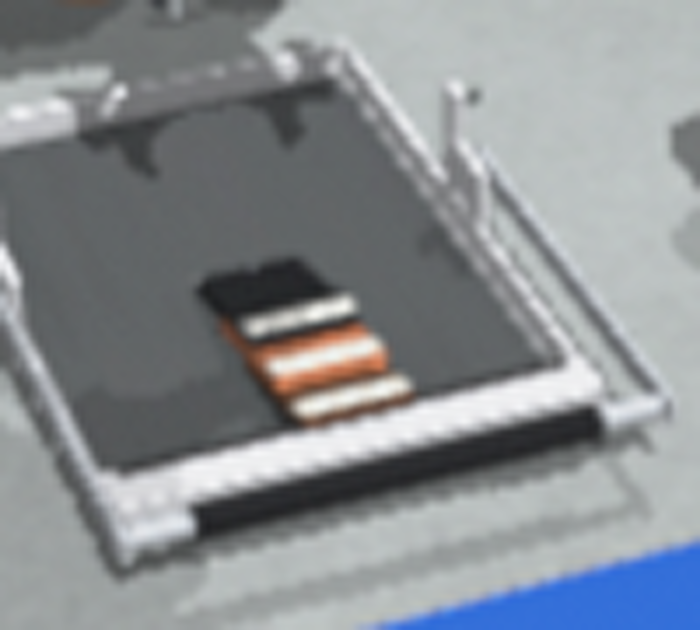

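View pics/sc17c.png

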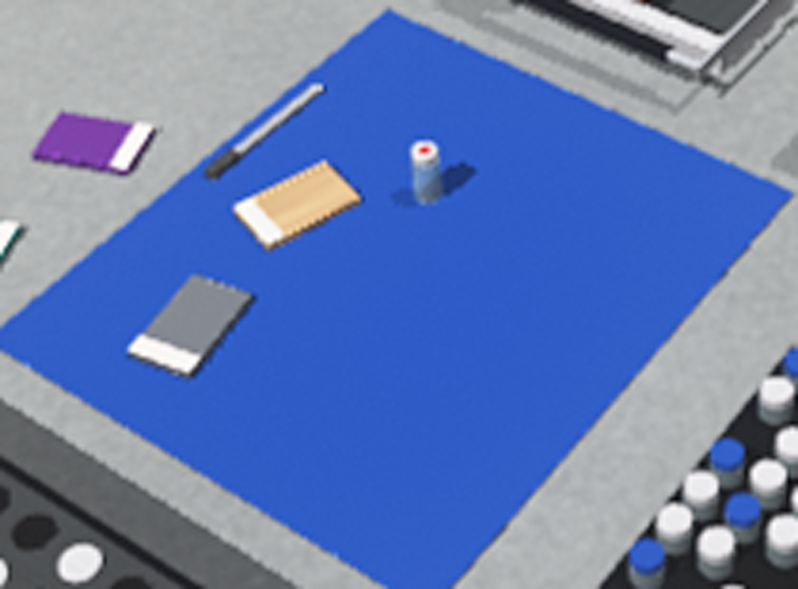

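Three coupons are lapped evenly in the fan. Next is grey at (0.444, -0.386).

carry_out([
  [[0.25,-2,-18,0,0,0,3],[0.25,-5,-55,0,0,0,6],[0.25,-9,-95,0,0,0,9.6],[0.25,-12,-135,0,0,0,9.6],[0.25,-16,-175,0,0,0,9.6],[0.25,-20,-215,0,0,0,9.6],[0.25,-23,-255,0,0,0,9.6],[0.25,-27,-295,0,0,0,9.6],[0.25,-30,-335,0,0,0,9.6],[0.25,-34,-375,0,0,0,9.6],[0.25,-38,-415,0,0,0,9.6],[0.25,-41,-455,0,0,0,9.6],[0.25,-45,-495,0,0,0,9.6],[0.25,-49,-533,0,0,0,9.6],[0.25,-52,-565,0,0,0,9.6],[0.25,-53,-580,-15,0,0,9.6],[0.25,-53,-582,-35,0,0,9.6],[0.25,-53,-582,-50,0,0,9.6],[0.25,-53,-582,-50,0,0,9.6]],
])

```text
time_s: 32.53
position: [0.4435, -0.3844, 0.1249]
tool_rot: [[0.168, -0.006, 0.986], [-0.986, 0.007, 0.168], [-0.007, -1.0, -0.004]]
ft_force: [-0.2, -0.0, -0.8]
grip_width: 0.0637
```

```bash
python3 - <<'E'
from h import *
snap('wrist','w18');st()
E
```

```text
t 32.5833 p [ 0.4441 -0.3848  0.127 ] F [0.  0.1 0.2] g 0.0636
[[0.168, -0.004, 0.986], [-0.986, 0.004, 0.169], [-0.005, -1.0, -0.003]] [-52.4  32.2  78.8  -0.   69.3 -62.1]
```

View pics/w18.png

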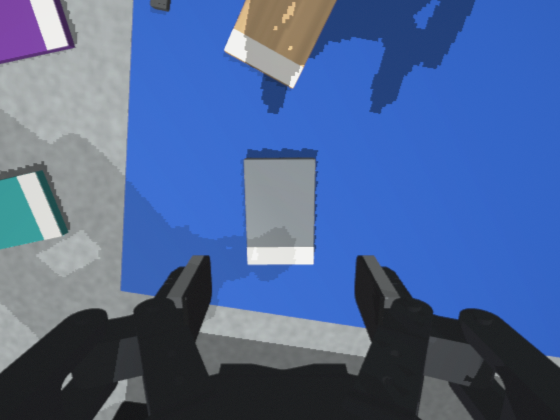

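Grey is on the mat, centred and aligned (280,210). Gripping.

carry_out([
  [[0.25,0,0,-30,0,0,0],[0.25,0,0,-60,0,0,0],[0.25,0,0,-85,0,0,0],[0.25,0,0,-98,0,0,0],[0.25,0,0,-104,0,0,0],[0.25,0,0,-106,0,0,0],[0.25,0,0,-106,0,0,0],[0.7,0,0,-106,0,0,0],[0.7,0,0,-106,0,0,0],[0.7,0,0,-106,0,0,0],[0.7,0,0,-106,0,0,0],[0.7,0,0,-106,0,0,0],[0.7,0,0,-106,0,0,0]],
])

```text
time_s: 33.67
position: [0.445, -0.3863, 0.025]
tool_rot: [[0.168, 0.002, 0.986], [-0.986, -0.002, 0.168], [0.002, -1.0, 0.001]]
ft_force: [-0.4, 1.1, 6.6]
grip_width: 0.0482
```

carry_out([
  [[0.7,0,0,10,0,0,0],[0.7,0,0,30,0,0,0],[0.7,1,8,60,0,0,-3],[0.7,3,30,85,0,0,-6],[0.7,6,63,100,0,0,-9.6],[0.7,9,101,106,0,0,-9.6],[0.7,12,139,106,0,0,-9.6],[0.7,16,178,106,0,0,-9.6],[0.7,20,217,106,0,0,-9.6],[0.7,23,256,106,0,0,-9.6],[0.7,27,295,106,0,0,-9.6],[0.7,30,334,106,0,0,-9.6],[0.7,34,373,106,0,0,-9.6],[0.7,37,412,106,0,0,-9.6],[0.7,41,451,106,0,0,-9.6],[0.7,45,490,106,0,0,-9.6],[0.7,48,526,106,0,0,-9.6],[0.7,51,558,106,0,0,-9.6],[0.7,53,582,106,0,0,-9.6],[0.7,53,593,106,0,0,-9.6]],
])

```text
time_s: 35.33
position: [0.4974, 0.21, 0.1303]
tool_rot: [[0.004, 0.002, 1.0], [-1.0, 0.001, 0.004], [-0.001, -1.0, 0.002]]
ft_force: [0.6, 0.3, 0.4]
grip_width: 0.0486
```

```bash
python3 - <<'E'
from h import *
snap('wrist','w19');st()
E
```

```text
t 35.3833 p [0.4972 0.2102 0.1302] F [-1.3  0.9  0. ] g 0.0483
[[0.004, 0.001, 1.0], [-1.0, 0.001, 0.004], [-0.001, -1.0, 0.001]] [10.3 27.8 86.8  0.  65.3 10.1]
```

View pics/w19.png

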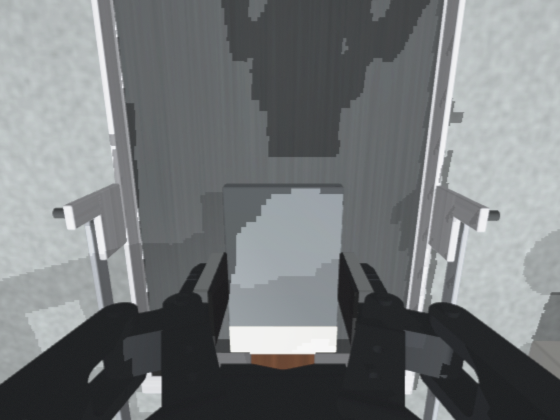

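carry_out([
  [[0.7,0,0,-5,-5,0,0],[0.7,0,0,-15,-10,0,0],[0.7,0,0,-25,-14.9,0,0],[0.7,0,0,-38,-14.9,0,0],[0.7,0,0,-52,-14.9,0,0],[0.7,0,0,-65,-14.9,0,0],[0.7,0,0,-75,-14.9,0,0],[0.7,0,0,-82,-14.9,0,0],[0.7,0,0,-86,-14.9,0,0],[0.7,0,0,-88,-14.9,0,0],[0.7,0,0,-90,-14.9,0,0],[0.7,0,0,-91,-14.9,0,0],[0.7,0,0,-91,-14.9,0,0]],
])

```text
time_s: 36.47
position: [0.4976, 0.2072, 0.0385]
tool_rot: [[0.001, 0.0, 1.0], [-0.966, -0.257, 0.001], [0.257, -0.966, 0.0]]
ft_force: [0.8, -0.7, -0.3]
grip_width: 0.0486
```

carry_out([
  [[0.7,0,0,-1,0,0,0],[0.7,0,0,-1,0,0,0],[0.7,0,0,-1,0,0,0]],
])

```text
time_s: 36.72
position: [0.4976, 0.2072, 0.0376]
tool_rot: [[0.001, 0.001, 1.0], [-0.966, -0.257, 0.001], [0.257, -0.966, 0.0]]
ft_force: [0.5, 0.7, 0.3]
grip_width: 0.0489
```

carry_out([
  [[0.7,0,0,-1,0,0,0],[0.7,0,0,-1,0,0,0],[0.7,0,0,-1,0,0,0]],
])

```text
time_s: 36.97
position: [0.4976, 0.2072, 0.0374]
tool_rot: [[0.001, 0.001, 1.0], [-0.966, -0.257, 0.001], [0.257, -0.966, 0.001]]
ft_force: [-2.7, 0.0, 9.8]
grip_width: 0.0486
```

carry_out([
  [[0.7,0,0,1.5,0,0,0],[0.55,0,0,2,0,0,0],[0.4,0,0,2,0,0,0],[0.3,0,0,2,0,0,0],[0.25,0,0,2,0,0,0],[0.25,0,0,2,0,0,0],[0.25,0,2,9,0,0,0],[0.25,0,6,23,0,0,0],[0.25,0,12,45,0,0,0],[0.25,0,16,61,0,0,0],[0.25,0,20,86,5,0,0],[0.25,0,20,116,10,0,0],[0.25,0,20,143,14.9,0,0],[0.25,0,20,143,14.9,0,0],[0.25,0,20,143,14.9,0,0]],
])

```text
time_s: 38.22
position: [0.4979, 0.2267, 0.1811]
tool_rot: [[-0.0, 0.003, 1.0], [-1.0, 0.0, -0.0], [-0.0, -1.0, 0.003]]
ft_force: [0.3, -0.4, 0.2]
grip_width: 0.064
```

```bash
python3 - <<'E'
from h import *
snap('side','s20');snap('scene','sc20');snap('wrist','w20');st()
crop('sc20','sc20c',120,130,370,320,3.1)
crop('s20','s20c',230,150,330,240,7)
E
```

```text
t 38.3667 p [0.4969 0.2273 0.1784] F [ 0.3  0.2 -0.3] g 0.0641
[[0.002, -0.002, 1.0], [-1.0, -0.001, 0.002], [0.001, -1.0, -0.002]] [12.2 25.3 81.9 -0.  73.  12.1]
```

View pics/w20.png

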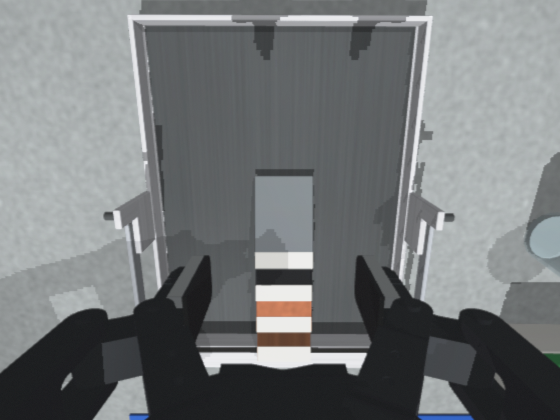

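View pics/sc20c.png

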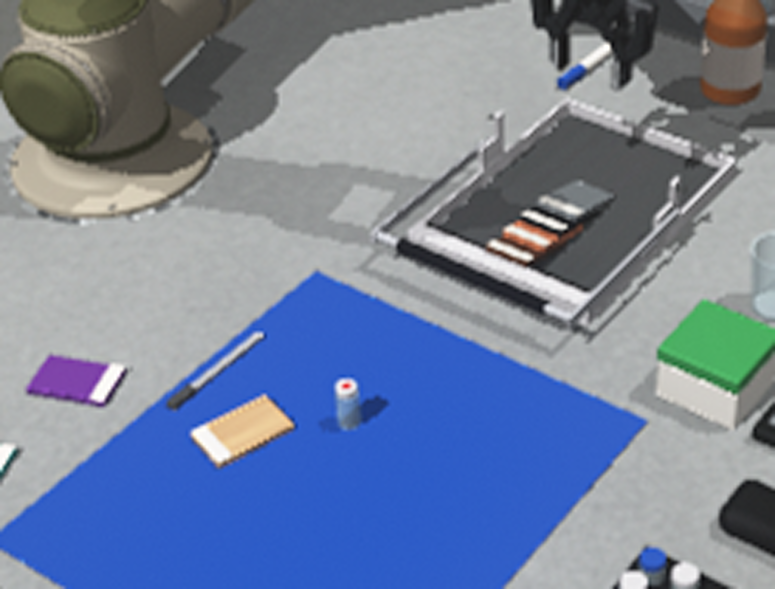

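Pale is the last one.

carry_out([
  [[0.25,-3,-18,0,0,0,-4],[0.25,-8,-55,0,0,0,-9],[0.25,-14,-95,0,0,0,-14],[0.25,-20,-135,0,0,0,-17.7],[0.25,-26,-175,0,0,0,-17.7],[0.25,-32,-215,0,0,0,-17.7],[0.25,-38,-255,0,0,0,-17.7],[0.25,-44,-295,0,0,0,-17.7],[0.25,-50,-335,0,0,0,-17.7],[0.25,-56,-375,0,0,0,-17.7],[0.25,-62,-415,0,0,0,-17.7],[0.25,-67,-450,0,0,0,-17.7],[0.25,-70,-472,-10,0,0,-17.7],[0.25,-71,-481,-30,0,0,-17.7],[0.25,-71,-481,-50,0,0,-17.7],[0.25,-71,-481,-50,0,0,-17.7]],
])

```text
time_s: 39.7
position: [0.425, -0.2529, 0.1254]
tool_rot: [[-0.304, -0.006, 0.953], [-0.953, 0.006, -0.303], [-0.003, -1.0, -0.008]]
ft_force: [0.0, 0.7, 0.0]
grip_width: 0.0643
```

```bash
python3 - <<'E'
from h import *
snap('wrist','w21');st()
E
```

```text
t 39.75 p [ 0.4257 -0.2529  0.1273] F [ 0.1 -0.3  0.2] g 0.0644
[[-0.303, -0.004, 0.953], [-0.953, 0.004, -0.303], [-0.002, -1.0, -0.005]] [-44.4  24.4  93.8  -0.   62.2 -26.8]
```

View pics/w21.png

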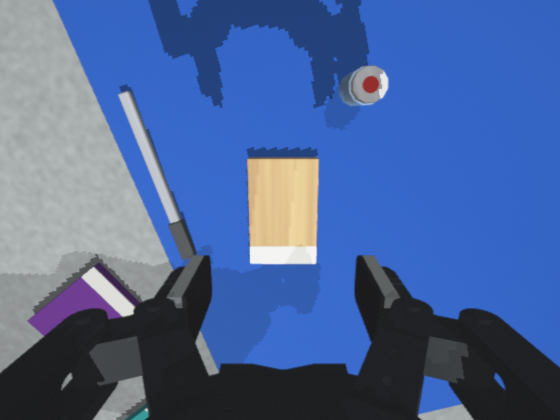

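carry_out([
  [[0.25,0,0,-30,0,0,0],[0.25,0,0,-60,0,0,0],[0.25,0,0,-85,0,0,0],[0.25,0,0,-98,0,0,0],[0.25,0,0,-104,0,0,0],[0.25,0,0,-106,0,0,0],[0.25,0,0,-106,0,0,0],[0.7,0,0,-106,0,0,0],[0.7,0,0,-106,0,0,0],[0.7,0,0,-106,0,0,0],[0.7,0,0,-106,0,0,0],[0.7,0,0,-106,0,0,0],[0.7,0,0,-106,0,0,0]],
])

```text
time_s: 40.83
position: [0.427, -0.2541, 0.0248]
tool_rot: [[-0.303, 0.002, 0.953], [-0.953, -0.002, -0.303], [0.001, -1.0, 0.002]]
ft_force: [0.2, 2.1, 6.1]
grip_width: 0.0486
```

carry_out([
  [[0.7,0,0,10,0,0,0],[0.7,0,0,30,0,0,0],[0.7,0,0,60,0,0,0],[0.7,3,20,85,0,0,5],[0.7,8,50,100,0,0,10],[0.7,13,87,106,0,0,15],[0.7,18,125,106,0,0,17.7],[0.7,24,163,106,0,0,17.7],[0.7,30,202,106,0,0,17.7],[0.7,36,241,106,0,0,17.7],[0.7,41,280,106,0,0,17.7],[0.7,46,319,106,0,0,17.7],[0.7,51,358,106,0,0,17.7],[0.7,56,396,106,0,0,17.7],[0.7,62,432,106,0,0,17.7],[0.7,67,464,106,0,0,17.7],[0.7,70,486,106,0,0,17.7],[0.7,71,493,106,0,0,17.7],[0.7,71,493,106,0,0,17.7]],
])

```text
time_s: 42.42
position: [0.4973, 0.2404, 0.1299]
tool_rot: [[0.004, 0.001, 1.0], [-1.0, 0.0, 0.004], [-0.0, -1.0, 0.001]]
ft_force: [-0.0, 0.2, -0.8]
grip_width: 0.0482
```

```bash
python3 - <<'E'
from h import *
snap('wrist','w22');st()
E
```

```text
t 42.4667 p [0.4972 0.2392 0.1297] F [-0.5  0.3 -0.4] g 0.0481
[[0.002, 0.001, 1.0], [-1.0, -0.0, 0.002], [0.0, -1.0, 0.001]] [13.4 28.9 84.8 -0.  66.3 13.3]
```

View pics/w22.png

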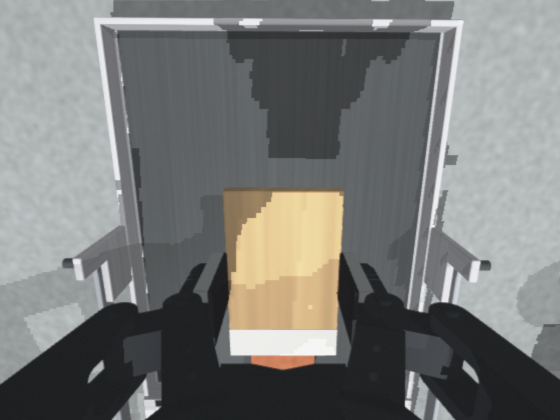

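carry_out([
  [[0.7,0,2,-5,-5,0,0],[0.7,0,2,-15,-10,0,0],[0.7,0,2,-25,-14.7,0,0],[0.7,0,2,-38,-14.7,0,0],[0.7,0,2,-52,-14.7,0,0],[0.7,0,2,-65,-14.7,0,0],[0.7,0,2,-75,-14.7,0,0],[0.7,0,2,-82,-14.7,0,0],[0.7,0,2,-86,-14.7,0,0],[0.7,0,2,-88,-14.7,0,0],[0.7,0,2,-90,-14.7,0,0],[0.7,0,2,-91,-14.7,0,0],[0.7,0,2,-91,-14.7,0,0]],
])

```text
time_s: 43.55
position: [0.4975, 0.2412, 0.0385]
tool_rot: [[0.001, 0.0, 1.0], [-0.967, -0.254, 0.001], [0.254, -0.967, 0.0]]
ft_force: [-0.9, 0.7, -0.6]
grip_width: 0.0485
```

carry_out([
  [[0.7,0,0,-1,0,0,0],[0.7,0,0,-1,0,0,0],[0.7,0,0,-2,0,0,0],[0.7,0,0,-2,0,0,0]],
])

```text
time_s: 43.88
position: [0.4976, 0.2413, 0.0368]
tool_rot: [[0.001, 0.001, 1.0], [-0.967, -0.254, 0.001], [0.254, -0.967, 0.0]]
ft_force: [-0.5, 0.2, 2.1]
grip_width: 0.0486
```

carry_out([
  [[0.7,0,0,0.5,0,0,0],[0.55,0,0,0.5,0,0,0],[0.4,0,0,0.5,0,0,0],[0.3,0,0,0.5,0,0,0],[0.25,0,0,0.5,0,0,0],[0.25,0,0,0.5,0,0,0],[0.25,0,2,8,0,0,0],[0.25,0,6,23,0,0,0],[0.25,0,12,45,0,0,0],[0.25,0,16,61,0,0,0],[0.25,0,20,86,5,0,0],[0.25,0,20,116,10,0,0],[0.25,0,10,143,14.7,0,0],[0.25,0,-15,164,14.7,0,0],[0.25,0,-45,164,14.7,0,0],[0.25,0,-60,164,14.7,0,0],[0.25,0,-60,164,14.7,0,0]],
])

```text
time_s: 45.3
position: [0.4975, 0.1789, 0.2014]
tool_rot: [[-0.002, 0.001, 1.0], [-1.0, -0.0, -0.002], [0.0, -1.0, 0.001]]
ft_force: [0.6, -0.1, 0.9]
grip_width: 0.0644
```

```bash
python3 - <<'E'
from h import *
snap('side','s23');snap('scene','sc23');snap('wrist','w23');st()
crop('sc23','sc23c',240,150,370,245,6)
crop('s23','s23c',210,130,350,250,5)
E
```

```text
t 45.45 p [0.4974 0.1818 0.2005] F [ 0.  -0.1 -0. ] g 0.0639
[[0.001, 0.0, 1.0], [-1.0, 0.0, 0.001], [-0.0, -1.0, 0.0]] [ 7.2 22.4 82.7  0.  74.9  7.2]
```

View pics/w23.png

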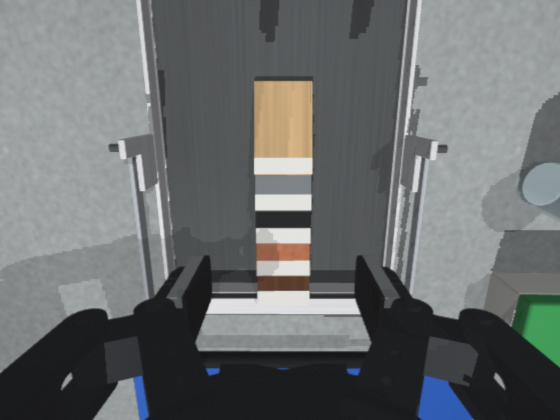

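View pics/sc23c.png

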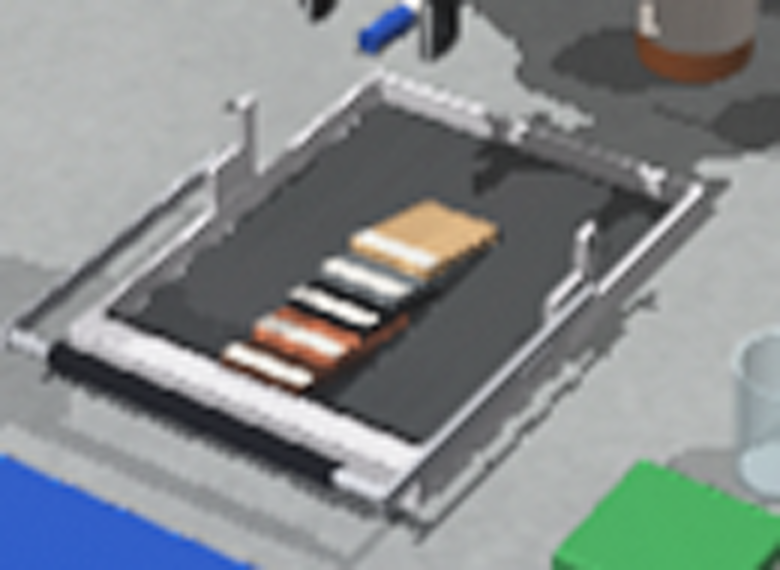

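View pics/s23c.png

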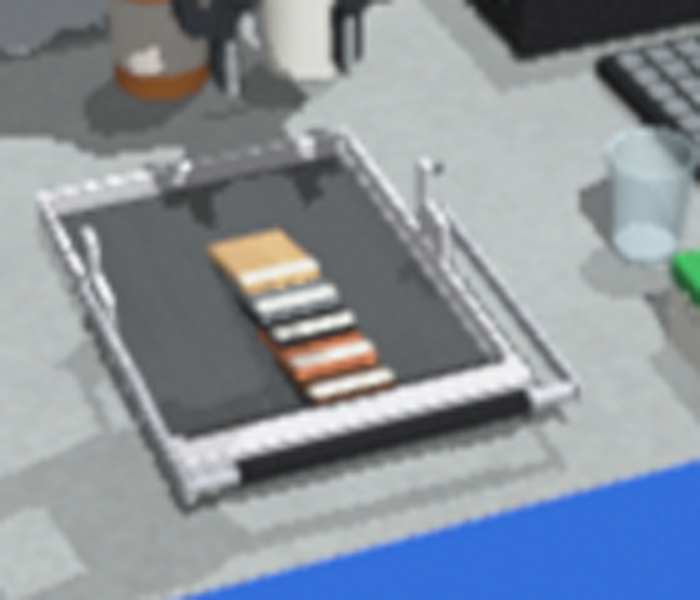

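The five-coupon fan is straight, with all bands visible in each view. Next I'll go to the handle bar.

carry_out([
  [[0.25,0,-10,0,0,0,7],[0.25,0,-30,0,0,0,14],[0.25,0,-50,0,0,0,21],[0.25,0,-70,0,0,0,28],[0.25,0,-90,0,0,0,35],[0.4,0,-110,0,0,0,42],[0.6,0,-130,0,0,0,49],[0.6,0,-150,0,0,0,56],[0.6,0,-160,0,0,0,63],[0.6,0,-167,0,0,0,70],[0.6,0,-167,-20,0,0,77],[0.6,0,-167,-40,0,0,84],[0.6,0,-167,-60,0,0,90],[0.6,0,-167,-80,0,0,90],[0.6,0,-167,-80,0,0,90]],
])

```text
time_s: 46.7
position: [0.4961, 0.0155, 0.1172]
tool_rot: [[1.0, -0.006, -0.003], [0.003, 0.001, 1.0], [-0.006, -1.0, 0.002]]
ft_force: [0.4, 0.2, -0.7]
grip_width: 0.0344
```

```bash
python3 - <<'E'
from h import *
snap('wrist','w24');st()
E
```

```text
t 46.75 p [0.4969 0.0153 0.1191] F [-0.1 -0.3  0.4] g 0.0339
[[1.0, -0.004, -0.002], [0.002, 0.001, 1.0], [-0.004, -1.0, 0.001]] [ -11.9   25.2   94.1    0.    60.9 -102. ]
```

View pics/w24.png

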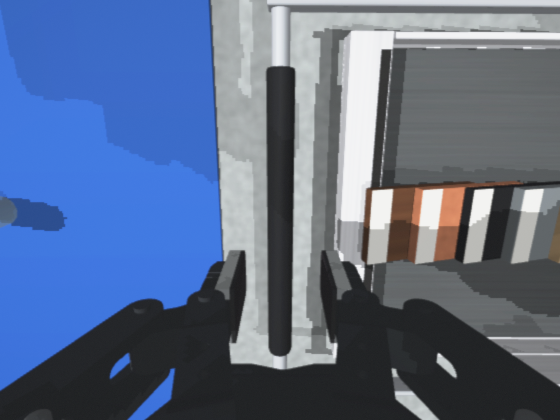

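carry_out([
  [[0.6,0,0,-20,0,0,0],[0.6,0,0,-45,0,0,0],[0.6,0,0,-65,0,0,0],[0.6,0,0,-73,0,0,0],[0.6,0,0,-76,0,0,0],[0.6,0,0,-76,0,0,0],[0.9,0,0,-76,0,0,0],[0.9,0,0,-76,0,0,0],[0.9,0,0,-76,0,0,0],[0.9,0,0,-76,0,0,0],[0.9,0,0,-76,0,0,0]],
], squeeze=50)

```text
time_s: 47.67
position: [0.4982, 0.0139, 0.0457]
tool_rot: [[1.0, 0.003, -0.001], [0.001, -0.001, 1.0], [0.003, -1.0, -0.001]]
ft_force: [-1.5, -1.9, 6.0]
grip_width: 0.0143
```

carry_out([
  [[0.9,0,0,5,0,0,0],[0.9,0,1,14,0,0,0],[0.9,0,2,27,0,0,0],[0.9,0,6,47,0,0,0],[0.9,0,12,67,0,0,0],[0.9,0,20,85,0,0,0],[0.9,0,30,103,0,0,0],[0.9,0,41,120,0,0,0],[0.9,0,55,135,0,0,0],[0.9,0,70,149,0,0,0],[0.9,0,86,162,0,0,0],[0.9,0,103,172,0,0,0],[0.9,0,122,181,0,0,0],[0.9,0,141,187,0,0,0],[0.9,0,151,190,0,0,0],[0.9,0,161,192,0,0,0],[0.9,0,161,192,0,0,0]],
])

```text
time_s: 49.08
position: [0.4989, 0.1761, 0.2402]
tool_rot: [[1.0, 0.009, -0.002], [0.002, 0.0, 1.0], [0.009, -1.0, 0.0]]
ft_force: [2.0, -0.6, 17.7]
grip_width: 0.0139
```

```bash
python3 - <<'E'
from h import *
snap('side','s25');st()
E
```

```text
t 49.1333 p [0.4989 0.1758 0.2401] F [ 2.2 -0.8 16.2] g 0.0141
[[1.0, 0.009, -0.002], [0.002, 0.001, 1.0], [0.009, -1.0, 0.001]] [  6.6  20.1  79.3  -0.   80.1 -83.5]
```

View pics/s25.png

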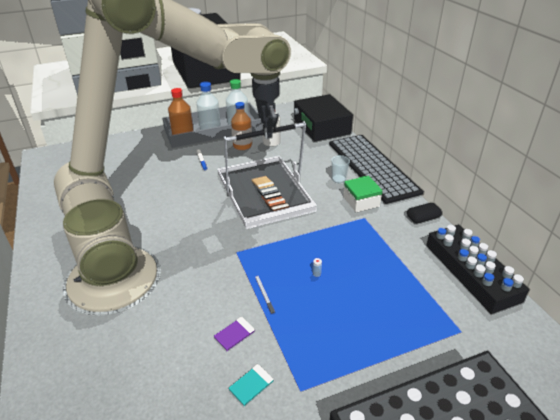

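carry_out([
  [[0.9,0,10,3,0,0,0],[0.9,0,24,5,0,0,0],[0.9,0,38,5,0,0,0],[0.9,0,50,4,0,0,0],[0.9,0,58,3,0,0,0],[0.9,0,64,2,0,0,0],[0.9,0,68,1,0,0,0],[0.9,0,70,1,0,0,0],[0.9,0,71,1,0,0,0],[0.9,0,71,1,0,0,0]],
])

```text
time_s: 49.97
position: [0.499, 0.2438, 0.24]
tool_rot: [[1.0, 0.006, 0.0], [-0.0, -0.005, 1.0], [0.006, -1.0, -0.005]]
ft_force: [5.2, -13.4, 10.4]
grip_width: 0.0142
```

carry_out([
  [[0.9,0,1,0,0,0,0],[0.9,0,3,0,0,0,0],[0.9,0,3,0,0,0,0]],
])

```text
time_s: 50.22
position: [0.499, 0.2441, 0.24]
tool_rot: [[1.0, 0.005, 0.002], [-0.002, -0.011, 1.0], [0.005, -1.0, -0.011]]
ft_force: [4.1, -29.8, 12.7]
grip_width: 0.0139
```

carry_out([
  [[0.9,0,-2,1,0,0,0],[0.75,0,-2,1,0,0,0],[0.6,0,-2,1,0,0,0],[0.5,0,-2,1,0,0,0],[0.5,0,-2,1,0,0,0],[0.5,0,-2,10,0,0,0],[0.5,0,-2,30,0,0,0],[0.5,0,-2,60,0,0,0],[0.5,0,-2,90,0,0,0],[0.5,-20,-2,110,0,0,0],[0.5,-50,-2,110,0,0,0],[0.5,-90,0,110,0,0,0],[0.5,-120,0,110,0,0,0],[0.5,-120,0,110,0,0,0],[0.5,-120,0,110,0,0,0]],
])

```text
time_s: 51.47
position: [0.3763, 0.2495, 0.3486]
tool_rot: [[1.0, 0.002, -0.003], [0.003, 0.001, 1.0], [0.002, -1.0, 0.001]]
ft_force: [1.3, -1.3, 0.2]
grip_width: 0.0426
```

```bash
python3 - <<'E'
from h import *
a=snap('side','s26');b=snap('scene','sc26');snap('wrist','w26');st()
crop('sc26','sc26c',230,110,370,235,5)
crop('s26','s26c',200,100,340,230,5)
for q in (1.65,1.70,1.75):
    P=[[.497+s*.09,.209-.195*np.cos(q),.042+.195*np.sin(q)] for s in(-1,1)]
    print(q,np.round((proj(b,P)-[230,110])*5).tolist(),np.round((proj(a,P)-[200,100])*5).tolist())
E
```

```text
t 51.6167 p [0.3782 0.2492 0.3474] F [ 0.9  0.2 -0.7] g 0.0428
[[1.0, 0.0, -0.001], [0.001, 0.0, 1.0], [0.0, -1.0, 0.0]] [ 18.3   8.6  77.4   0.   94.  -71.7]
1.65 [[279.0, 84.0], [524.0, 165.0]] [[156.0, 144.0], [445.0, 90.0]]
1.7 [[287.0, 80.0], [531.0, 160.0]] [[151.0, 139.0], [438.0, 84.0]]
1.75 [[296.0, 75.0], [539.0, 155.0]] [[147.0, 134.0], [432.0, 80.0]]
```

View pics/sc26c.png

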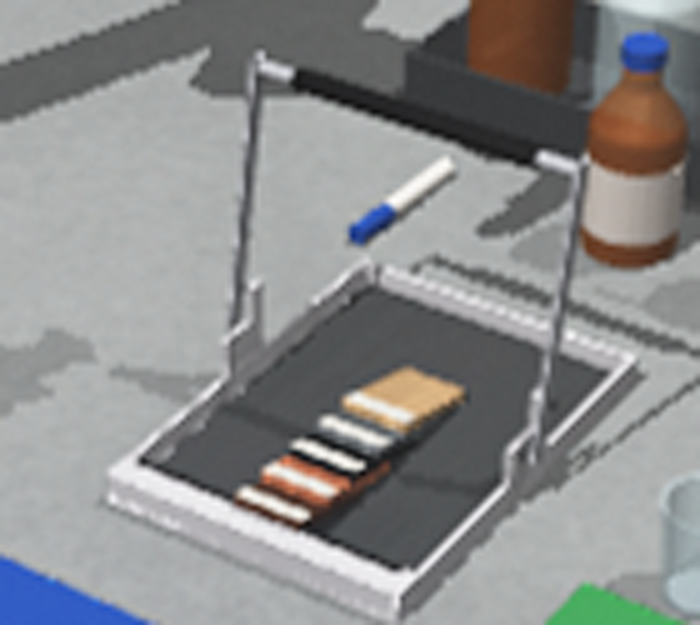

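View pics/s26c.png

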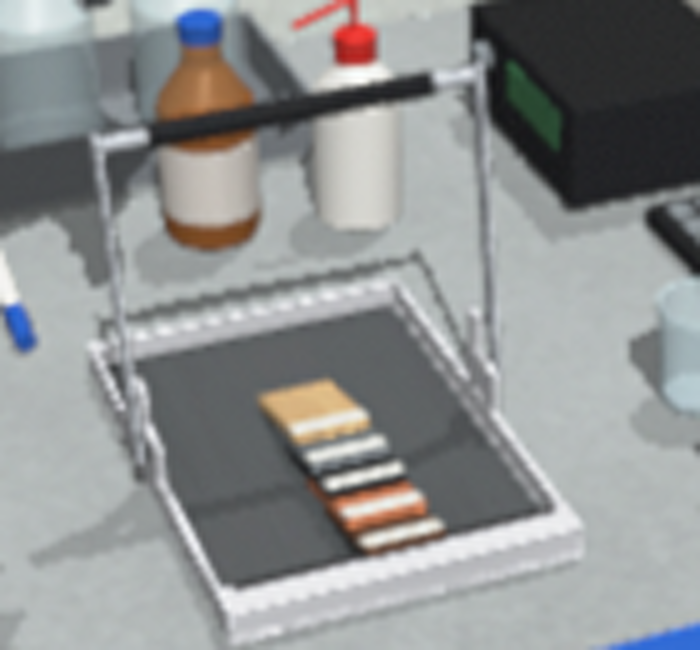

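View pics/sc26.png

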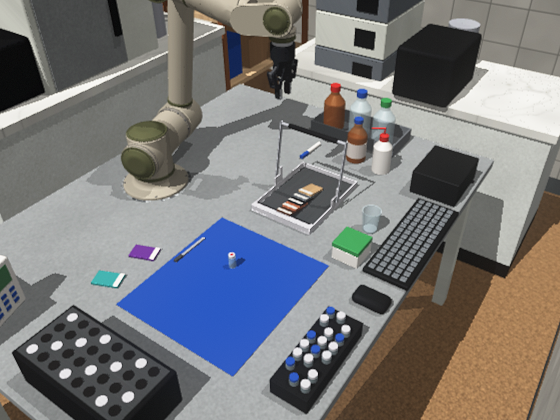

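```bash
python3 - <<'E'
from h import *
crop('w23','w23c',225,65,345,315,2.35)
crop('w24','w24c',330,150,560,290,3.4)
E
```

```text
(no output)
```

View pics/w23c.png

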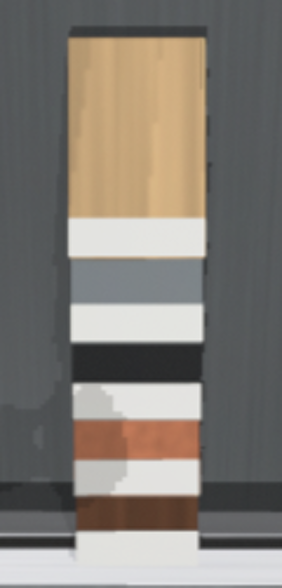

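View pics/w24c.png

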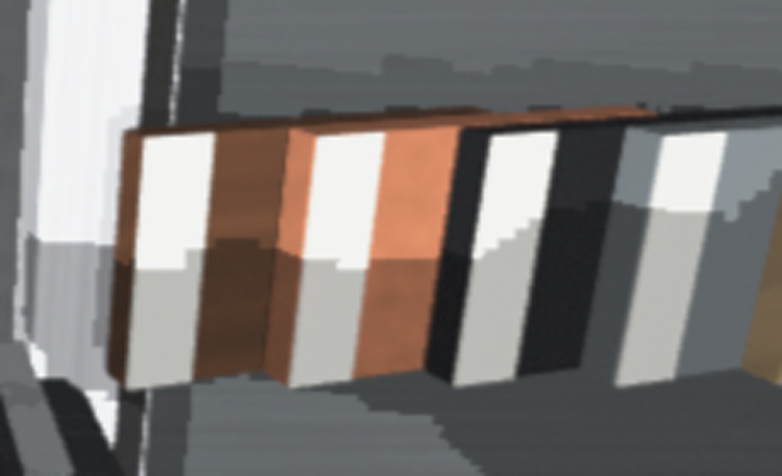

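The five are straight and evenly lapped, and every band is clear. The orange sliver is only the sides of the underlying coupons. Handing in.

```bash
python3 - <<'E'
from h import *
print(env.close_job())
E
```

```text
the job is handed in; nothing more can be done
None
```

The job is done and handed in at about 52 s of the 210 s allowed. I laid the handle down and shingled the five coupons on the mat from the ledge in the order dark, terracotta, black, grey, pale. I then swung the handle up onto its end stop and released it.

**Last checks**
- **Fan:** it is straight and sloping down from the ledge at about 15–16°, by my placing angles, at a 32 mm pitch. All five white bands are in full view.
- **Handle:** the stop was felt at y = 0.244 m with 30 N of resistance. After release, the images agree with about 1.74–1.75 rad.
- **Other things on the bench:** the purple and turquoise look-alikes and the bench items are where they started, as far as the images show.

**What failed or disagreed**
- **Missed grasp:** my first try at the terracotta coupon closed above it. I saw this from the finger width, after carrying the empty gripper to the tray, and repeated it lower. Neither that coupon nor the placed dark one moved.
- **Centring:** the close camera puts the fan about 4 mm to +x of the tray's exact middle line. The cameras' estimates of the tray's x differ by about 2 mm.

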